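# Load the weld jig for a three-cell pack

## Task

Load the weld jig for a three-cell pack: lay the purple cell in the middle groove and one teal cell in the groove on each side of it, every cell with its plus end (white sleeve) at the red mark of its groove, and set the red guard board lengthwise in the middle of the grey pad behind the jig. With the three cells in, lay the pressure bar across on top of them, its ends between the two pairs of steel pins.

Things in the scene. Friction and masses are not known exactly. Their poses are not given: they have to be found in the camera images.
- weld_jig: Fixed jig, plate 122 x 92 x 6 mm with a black block. Origin on the table under the middle groove; x to the back (away from the robot within 15 deg). Three V grooves along y, 42 mm long, at x = -24, 0, 24 mm; ridges 30 mm high. A cell home has its axis at z = 31, top at 40, ends overhanging. Red marks: at y = +39 (left) for the front and back grooves, at -39 (right) for the middle one.
- board_stand: Small fixed stand just behind the jig (88 to 97 mm from the jig's origin): plate 46 x 64 x 6 mm with a black post and a grey pad on top, 34 (x) by 42 (y) mm, top at z = 24 mm. Origin on the table under the pad's centre; x to the back, y along the pad to the left, roughly as the jig's.
- purple_cell_plus (a point): The purple cell, 18 mm diameter, 66 mm long, lying; its plus end has a white sleeve and a metal button. This point: on the axis at the plus end face, y pointing out of it, so the middle is 33 mm back along -y (x and z may roll). At the start the axis is 9 mm above the table, plus end to the robot's right (within 35 deg). Take it by its end faces, fingers closing along y.
- teal_cell_a_plus (a point): A teal cell, 18 mm diameter, 66 mm long, lying; its plus end has a white sleeve and a metal button. This point: on the axis at the plus end face, y pointing out of it, so the middle is 33 mm back along -y (x and z may roll). At the start the axis is 9 mm above the table, plus end to the robot's left (within 35 deg). Take it by its end faces, fingers closing along y.
- teal_cell_b_plus (a point): A teal cell, 18 mm diameter, 66 mm long, lying; its plus end has a white sleeve and a metal button. This point: on the axis at the plus end face, y pointing out of it, so the middle is 33 mm back along -y (x and z may roll). At the start the axis is 9 mm above the table, plus end to the robot's left (within 35 deg). Take it by its end faces, fingers closing along y.
- guard_board: Red circuit board with black parts, 30 (x) by 62 (y) mm; plate 2 mm thick, parts up to 8 mm. Origin: centre of the underside, z up. It starts flat on a fixed pink foam block 26 x 42 mm, 20 mm high, both ends overhanging by 10 mm: take it by its short edges, fingers closing along y. Either way round will do.
- pressure_bar: Bar 120 (x) by 16 (y) by 10 mm, 0.16 kg, yellow grip 44 (x) by 20 (y) mm in the middle, z = 10 to 34. Origin: centre of the underside. Starts on the table, left to right within 30 deg. Take it by the grip, fingers closing along y; either way round. Its seat on the jig: pairs of 8 mm pins at x = -53 and 53, y = -15.5 and 15.5 mm, 55 mm high; the bar then rests on the cells.
Not all that is in view belongs to the job. Leave any green look-alike of the part that bears teal_cell_a_plus alone. Of the things that look like the part that bears purple_cell_plus, take the one that is nearest to the robot's base at the start.

How it is judged:
On the way:
1. the three cells lie in their grooves, before the pressure bar is laid on them (x of purple_cell_plus in the frame of weld_jig between -0.006 and 0.006 m and y of purple_cell_plus in the frame of weld_jig between -0.045 and -0.021 m and z of purple_cell_plus in the frame of weld_jig between 0.027 and 0.035 m and angle between the y axis of purple_cell_plus and the y axis of weld_jig, either way round below 0.12 rad and (((x of teal_cell_a_plus in the frame of weld_jig between -0.03 and -0.018 m and y of teal_cell_a_plus in the frame of weld_jig between 0.021 and 0.045 m and z of teal_cell_a_plus in the frame of weld_jig between 0.027 and 0.035 m and angle between the y axis of teal_cell_a_plus and the y axis of weld_jig, either way round below 0.12 rad) and (x of teal_cell_b_plus in the frame of weld_jig between 0.018 and 0.03 m and y of teal_cell_b_plus in the frame of weld_jig between 0.021 and 0.045 m and z of teal_cell_b_plus in the frame of weld_jig between 0.027 and 0.035 m and angle between the y axis of teal_cell_b_plus and the y axis of weld_jig, either way round below 0.12 rad)) or ((x of teal_cell_a_plus in the frame of weld_jig between 0.018 and 0.03 m and y of teal_cell_a_plus in the frame of weld_jig between 0.021 and 0.045 m and z of teal_cell_a_plus in the frame of weld_jig between 0.027 and 0.035 m and angle between the y axis of teal_cell_a_plus and the y axis of weld_jig, either way round below 0.12 rad) and (x of teal_cell_b_plus in the frame of weld_jig between -0.03 and -0.018 m and y of teal_cell_b_plus in the frame of weld_jig between 0.021 and 0.045 m and z of teal_cell_b_plus in the frame of weld_jig between 0.027 and 0.035 m and angle between the y axis of teal_cell_b_plus and the y axis of weld_jig, either way round below 0.12 rad))) and not (x of pressure_bar in the frame of weld_jig between -0.008 and 0.008 m and y of pressure_bar in the frame of weld_jig between -0.006 and 0.006 m and z of pressure_bar in the frame of weld_jig between 0.037 and 0.043 m and angle between the x axis of pressure_bar and the x axis of weld_jig, either way round below 0.12 rad and angle between pressure_bar's own z axis and vertical below 0.06 rad and linear speed of pressure_bar below 0.01 m/s)), for 0.2 s.
At the end, for the whole second after the job is handed in: Purple cell in the middle groove, a teal one in each outer groove, plus ends at the red marks, within 12 mm endways; board flat on the pad, lengthwise, within 10 mm of its centre; bar flat on the cells, across them, between the pins, centred within 8 mm; all released and at rest (x of purple_cell_plus in the frame of weld_jig between -0.006 and 0.006 m and y of purple_cell_plus in the frame of weld_jig between -0.045 and -0.021 m and z of purple_cell_plus in the frame of weld_jig between 0.027 and 0.035 m and angle between the y axis of purple_cell_plus and the y axis of weld_jig, either way round below 0.12 rad and (((x of teal_cell_a_plus in the frame of weld_jig between -0.03 and -0.018 m and y of teal_cell_a_plus in the frame of weld_jig between 0.021 and 0.045 m and z of teal_cell_a_plus in the frame of weld_jig between 0.027 and 0.035 m and angle between the y axis of teal_cell_a_plus and the y axis of weld_jig, either way round below 0.12 rad) and (x of teal_cell_b_plus in the frame of weld_jig between 0.018 and 0.03 m and y of teal_cell_b_plus in the frame of weld_jig between 0.021 and 0.045 m and z of teal_cell_b_plus in the frame of weld_jig between 0.027 and 0.035 m and angle between the y axis of teal_cell_b_plus and the y axis of weld_jig, either way round below 0.12 rad)) or ((x of teal_cell_a_plus in the frame of weld_jig between 0.018 and 0.03 m and y of teal_cell_a_plus in the frame of weld_jig between 0.021 and 0.045 m and z of teal_cell_a_plus in the frame of weld_jig between 0.027 and 0.035 m and angle between the y axis of teal_cell_a_plus and the y axis of weld_jig, either way round below 0.12 rad) and (x of teal_cell_b_plus in the frame of weld_jig between -0.03 and -0.018 m and y of teal_cell_b_plus in the frame of weld_jig between 0.021 and 0.045 m and z of teal_cell_b_plus in the frame of weld_jig between 0.027 and 0.035 m and angle between the y axis of teal_cell_b_plus and the y axis of weld_jig, either way round below 0.12 rad))) and horizontal distance between guard_board and board_stand below 0.01 m and z of guard_board in the frame of weld_jig between 0.02 and 0.028 m and angle between the y axis of guard_board and the y axis of board_stand, either way round below 0.2 rad and angle between guard_board's own z axis and vertical below 0.1 rad and linear speed of each of guard_board, pressure_bar below 0.01 m/s and x of pressure_bar in the frame of weld_jig between -0.008 and 0.008 m and y of pressure_bar in the frame of weld_jig between -0.006 and 0.006 m and z of pressure_bar in the frame of weld_jig between 0.037 and 0.043 m and angle between the x axis of pressure_bar and the x axis of weld_jig, either way round below 0.12 rad and angle between pressure_bar's own z axis and vertical below 0.06 rad); the robot touches nothing.
It also fails if it takes over 115 s, if anything falls off the work surface, if the arm or the gripper's body presses on something with over 40 N, if the wrist force passes 120 N, or if a joint passes its speed limit or range.

## Robot

A 6-joint arm with a two-finger parallel gripper is mounted at the origin on a cart in front of the work surface, level with it; the furniture and walls round the work are solid. World frame = base frame: x ahead of the robot, y to its left, z up, the work surface at z = 0. Lengths are in m, angles in rad, forces in N, time in s.
With the tool pointing down it reaches from about 0.25 to 0.775 m from the base axis. Payload 4 kg.
Tool frame: the origin (TCP) lies on the centre line of the jaws, within the pads' length; the fingertips stand 25 mm ahead of it and the grasp point (between the pads) lies 6 mm ahead of it; z points along the fingers, y is the line along which they close (so a half turn about z gives the same grasp; the last joint's range is limited). The gripper opens to 94 mm and grips with 3 to 60 N. Pads are 16 mm wide; open, the fingers measure 119 mm over their backs; the gripper's body (75 mm by 177 mm) begins 78 mm behind the grasp point.
Start: joints at [-1.256, 0.087, 1.371, -0, 1.684, -0.103], TCP at [0.223, -0.503, 0.231] pointing down, gripper open.
Joint ranges: [-3.1, 3.1], [-0.76, 2.03], [0.27, 2.55], [-1.08, 4.22], [0.17, 2.65], [-2.57, 2.57]. Speed limits (rad/s): [2.79, 2.79, 3.14, 3.14, 3.14, 3.14].

## Interface

Orientations are given as [roll, pitch, yaw] about the fixed x, y, z axes, in that order (R = Rz(yaw) Ry(pitch) Rx(roll)).
In Python, from bench import robot, imaging gives the robot as it stands. The module is installed in compiled form; this text tells all that it offers.
- The arm moves only by the tool drive_tool, never from a script. Its argument "series" is a list of rows, each a list of 3 entries, a list of its own where there are three numbers: the finger opening in m, from 0 to 0.094, then the shift along the tool's x, y, z in m, then the turn, a rotation vector about the tool's x, y, z in rad. A call has 1 to 5 rows; each row is the pose to reach, as a shift and turn from the pose commanded when the call began, along the tool's axes at that moment; what a row does not reach only later rows make up. A row lasts 1/8 s, in which the tool goes at most 62.5 mm and 10.7 degrees, less where a joint would pass 70% of its speed; a pose out of reach is approached as far as the arm can. A call with a gripper value outside its range is refused whole. The fingers move at their own pace and stop on an object; the grip force is fixed at half the most. Time passes only in rows, so rows that repeat a pose let the fingers close. It gives the time, the measured TCP pose, the force, the opening and the grip force at its end, in the units of the state.
- robot.get_obs(): the state, without advancing time (a new reading comes with each control period).
- imaging.snapshot(name): name is "scene" or "top" or "wrist"; returns the picture (480x640x3 uint8, red, green, blue); there is no depth.
- imaging.get_calibration(name): a dict with "intrinsics" (3x3 intrinsics, pixels), "k1" (the pictures are not rectified: a ray, as slopes to the right and down, at radius r is drawn at 1 + k1 r^2 times it, then the intrinsics apply), "position" and "rotation" of the camera in the world. Camera axes: x right, y up, looking along -z (the intrinsics and any distortion apply to the point x, -y, -z); pixel columns grow to the right and rows downward; lengths in m; the calibration is good to about 2 mm. A picture is of the moment at which its call begins: read the wrist's pose just before it. get_calibration takes no time and is no camera call; for the wrist camera it gives the pose at the moment of the call.
- robot.close_job(): hands the job in; it is judged then, once.
The state is a dict: "time": time; "joint_positions": joint angles; "qvel": joint speeds; "joint_torque": joint torques, N m; "tool_pos": TCP position; "ee_rot": TCP orientation; "wrist_force": force on the tool from outside, world axes, zero at the start; "wrist_torque": the same for the moment, N m; "width": finger opening in m; "finger_force": force on a finger pad.
Only numpy, scipy, OpenCV 4.12 (cv2) and the standard library are available. Lean on these libraries where they do the work, as an engineer would, in place of code of your own. Each camera call takes 0.05 s, during which the arm holds its last target. There are 200 camera calls.

## Working session

There is one attempt and no reset: what is moved stays moved. The work goes in short steps, Python scripts to look and compute and a tool call to move; the robot and the scene stay as the last step left them, time stands still between calls to the robot, and variables do not carry over. Pictures are saved under pics/ and viewed, at most 14 in all, crops included, and the job is handed in when it is done.

Besides the shell and the picture viewer there is one more tool, called after "Call:" as name(argument=value, ...), one argument or row to a line, values as JSON. drive_tool: Moves the arm, as the interface text tells. Its arguments: {"type":"object","properties":{"series":{"type":"array"}},"required":["series"]}

```bash
mkdir -p pics
python3 - <<'E'
from bench import robot, imaging
import cv2, json
for n in ("scene","top"):
    im=imaging.snapshot(n); cv2.imwrite(f"pics/{n}0.png",im[:,:,::-1]); c=imaging.get_calibration(n); print(n,c)
print(robot.get_obs())
E
```

```text
scene {'intrinsics': array([[588.1432882 ,   0.        , 317.30238462],
       [  0.        , 588.1432882 , 246.33876292],
       [  0.        ,   0.        ,   1.        ]]), 'k1': -0.13213671898055676, 'position': array([-0.02735668, -0.48014117,  0.83497463]), 'rotation': array([ 7.29935716e-01,  8.01666234e-04, -8.65419292e-01])}
top {'intrinsics': array([[490.16588927,   0.        , 321.43164119],
       [  0.        , 490.16588927, 242.54895367],
       [  0.        ,   0.        ,   1.        ]]), 'k1': 0.035122512943405265, 'position': array([ 0.42733192, -0.00380445,  0.97578087]), 'rotation': array([ 0.10239781,  0.00777987, -1.58658654])}
{'time': 0.1, 'joint_positions': array([-1.25609677e+00,  8.79263533e-02,  1.37209189e+00, -3.80995291e-06,
        1.68360965e+00, -1.03111321e-01]), 'qvel': array([-0.00013112, -0.00132057, -0.00169278,  0.00283127, -0.00074059,
        0.00087634]), 'joint_torque': array([ 2.44968629e-03, -3.41252840e+01, -3.03301191e+01,  7.19933328e-02,
        3.04898189e-02, -8.86861085e-05]), 'tool_pos': array([ 0.22301932, -0.50226971,  0.22940214]), 'ee_rot': array([-3.13956783e+00, -2.05718382e-04,  4.17810241e-01]), 'wrist_force': array([ 0.49660082, -0.0898575 , -0.01964825]), 'wrist_torque': array([-0.0383986 , -0.05986152, -0.01753127]), 'finger_force': 0.0, 'width': 0.093695065484483}
```

View pics/top0.png

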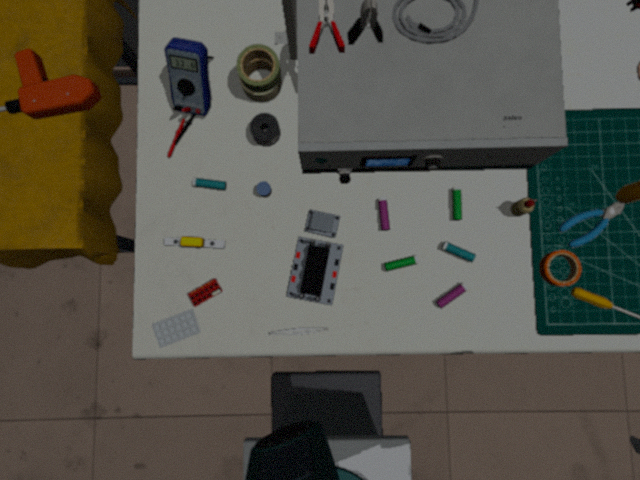

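View pics/scene0.png

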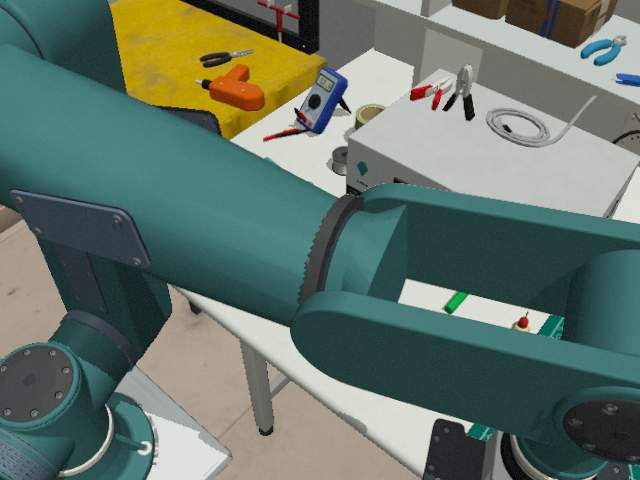

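```bash
cat > h.py <<'E'
import numpy as np, cv2
from bench import robot, imaging
from scipy.spatial.transform import Rotation as R
def snap(n,save=None):
    c=imaging.get_calibration(n); im=imaging.snapshot(n)
    if save: cv2.imwrite(f"pics/{save}.png",im[:,:,::-1])
    return im,c
def cast(c,uv,z):
    K,k1=c["intrinsics"],c["k1"]; uv=np.atleast_2d(uv).astype(float)
    d=(uv-K[:2,2])/[K[0,0],K[1,1]]; s=d.copy()
    for _ in range(20): s=d/(1+k1*(s**2).sum(1,keepdims=True))
    r=np.c_[s[:,0],-s[:,1],-np.ones(len(s))]@R.from_euler("xyz",c["rotation"]).as_matrix().T
    p=np.array(c["position"]); t=(z-p[2])/r[:,2]
    return p+t[:,None]*r
def proj(c,P):
    q=(np.atleast_2d(P)-c["position"])@R.from_euler("xyz",c["rotation"]).as_matrix()
    s=np.c_[q[:,0],-q[:,1]]/-q[:,2:]; s=s*(1+c["k1"]*(s**2).sum(1,keepdims=True))
    K=c["intrinsics"]; return s*[K[0,0],K[1,1]]+K[:2,2]
COL={"teal":((86,90,60),(100,255,255)),"purple":((140,80,50),(165,255,255)),"red":((0,130,80),(6,255,255)),
 "yellow":((22,130,90),(32,255,255)),"green":((50,120,60),(75,255,255))}
def mask(im,n):
    h=cv2.cvtColor(im,cv2.COLOR_RGB2HSV); return cv2.inRange(h,*COL[n])
def blobs(im,n,amin):
    cs,_=cv2.findContours(mask(im,n),cv2.RETR_EXTERNAL,cv2.CHAIN_APPROX_NONE)
    return [(cv2.contourArea(c),cv2.minAreaRect(c),c) for c in cs if cv2.contourArea(c)>amin]
def togo(p,yaw):
    "shift and turn in tool axes to TCP p (world) and tool-down yaw"
    o=robot.get_obs(); A=R.from_euler("xyz",o["ee_rot"]); B=R.from_euler("xyz",[np.pi,0,yaw])
    print("pos",o["tool_pos"].round(4),"yaw",o["ee_rot"].round(4),"j",o["joint_positions"].round(2),"w",round(o["width"],4),"t",o["time"])
    print("shift mm",(A.inv().apply(np.array(p)-o["tool_pos"])*1000).round(1),"turn",(A.inv()*B).as_rotvec().round(4))
E
python3 - <<'E'
from h import *
im,c=snap("top")
print("base",proj(c,[0,0,0]))
for n in COL:
    for a,r,ct in blobs(im,n,25):
        if r[0][0]<130 or r[0][0]>530: continue
        p=cast(c,[r[0]],.009)[0]; b=cast(c,cv2.boxPoints(r),.009)
        print(n,a,np.round(r[0]),np.round(r[1]),p.round(3),"d",np.linalg.norm(p[:2]).round(3),"sides",np.linalg.norm(b[0]-b[1]).round(3),np.linalg.norm(b[2]-b[1]).round(3))
x=cv2.resize(im[165:345,140:490],None,fx=2.2,fy=2.2,interpolation=cv2.INTER_CUBIC); cv2.imwrite("pics/c1.png",x[:,:,::-1])
im,c=snap("wrist","w0"); print(c)
E
```

```text
base [[327.0651629 523.2111069]]
teal 152.5 [460. 252.] [29.  6.] [ 0.504 -0.271  0.009] d 0.572 sides 0.013 0.056
teal 145.5 [210. 183.] [29.  7.] [0.65  0.223 0.009] d 0.687 sides 0.014 0.059
purple 204.0 [450. 296.] [ 8. 30.] [ 0.418 -0.248  0.009] d 0.486 sides 0.058 0.016
purple 182.0 [384. 215.] [29.  8.] [ 0.58  -0.122  0.009] d 0.593 sides 0.015 0.058
red 72.0 [204. 290.] [10. 31.] [0.436 0.235 0.009] d 0.495 sides 0.06 0.02
red 45.0 [337.  34.] [26.  5.] [ 0.959 -0.036  0.009] d 0.959 sides 0.01 0.055
red 45.0 [316.  34.] [ 5. 27.] [0.958 0.007 0.009] d 0.958 sides 0.057 0.01
yellow 166.0 [191. 242.] [ 9. 22.] [0.533 0.261 0.009] d 0.593 sides 0.044 0.018
green 180.5 [400. 263.] [ 7. 30.] [ 0.484 -0.151  0.009] d 0.507 sides 0.058 0.014
green 149.5 [457. 204.] [29.  6.] [ 0.598 -0.269  0.009] d 0.656 sides 0.012 0.058
{'intrinsics': array([[379.27135298,   0.        , 316.61221496],
       [  0.        , 379.27135298, 240.57615264],
       [  0.        ,   0.        ,   1.        ]]), 'k1': 0.003976469657757995, 'position': array([ 0.29174048, -0.47162972,  0.38408262]), 'rotation': array([-2.65345209e-01,  9.50355706e-04, -1.15257637e+00])}
```

View pics/c1.png

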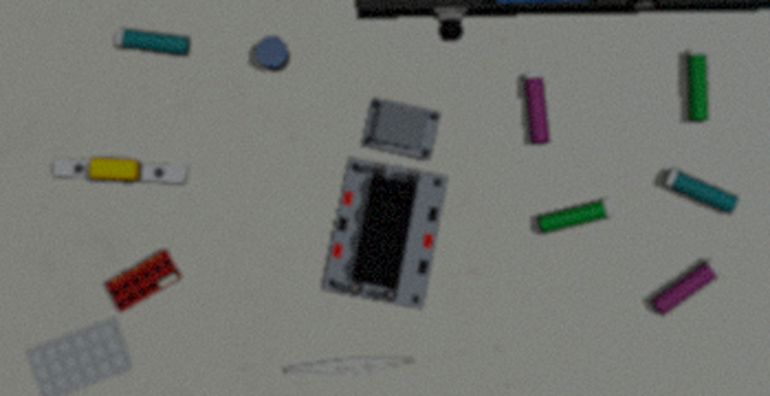

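View pics/w0.png

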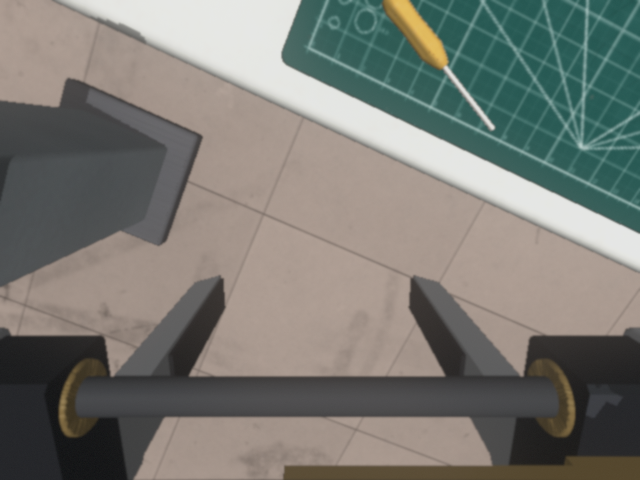

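```bash
python3 -c "
from h import *
togo([.36,0,.28],-.19)
print(cast(snap('top')[1],[[322,222],[315,272]],.024))"
```

```text
pos [ 0.2231 -0.5024  0.2298] yaw [-3.1403e+00 -1.0000e-04  4.1780e-01] j [-1.26  0.09  1.37  0.    1.68 -0.1 ] w 0.0942 t 0.2
shift mm [ 329.  -403.7  -49.7] turn [-1.300e-03  3.000e-04  6.078e-01]
[[5.65713515e-01 3.01743152e-04 2.40000000e-02]
 [4.68020217e-01 1.54381374e-02 2.40000000e-02]]
```

Call:
drive_tool(
  series=[
    [0.094, [0.165, -0.202, -0.025], [0, 0, 0.6]],
    [0.094, [0.165, -0.202, -0.025], [0, 0, 0.6]],
    [0.094, [0.165, -0.202, -0.025], [0, 0, 0.6]],
    [0.094, [0.165, -0.202, -0.025], [0, 0, 0.6]],
    [0.094, [0.165, -0.202, -0.025], [0, 0, 0.6]],
  ],
)

```text
time: 0.88
tool_pos: [0.2926, -0.2488, 0.2564]
ee_rot: [3.14, -0.002, -0.178]
wrist_force: [0.9, -0.6, 0.6]
width: 0.0943
finger_force: 0.0
```

Call:
drive_tool(
  series=[
    [0.094, [0.021, -0.259, -0.025], [0, 0, 0]],
    [0.094, [0.021, -0.259, -0.025], [0, 0, 0]],
    [0.094, [0.021, -0.259, -0.025], [0, 0, 0]],
    [0.094, [0.021, -0.259, -0.025], [0, 0, 0]],
    [0.094, [0.021, -0.259, -0.025], [0, 0, 0]],
  ],
)

```text
time: 1.5
tool_pos: [0.3603, 0.0024, 0.2808]
ee_rot: [-3.141, -0.001, -0.175]
wrist_force: [-0.0, -1.1, 0.2]
width: 0.0937
finger_force: 0.0
```

```bash
python3 -c "
from h import *
togo([.36,0,.28],-.19)
im,c=snap('wrist','w1')
s,c=snap('scene','s1')"
```

```text
pos [0.3603 0.0024 0.2808] yaw [-3.1415e+00 -7.0000e-04 -1.7510e-01] j [-0.15 -0.35  1.66  0.    1.83  1.59] w 0.0937 t 1.5
shift mm [0.1 2.4 0.8] turn [-0.0001 -0.0007  0.0149]
```

View pics/w1.png

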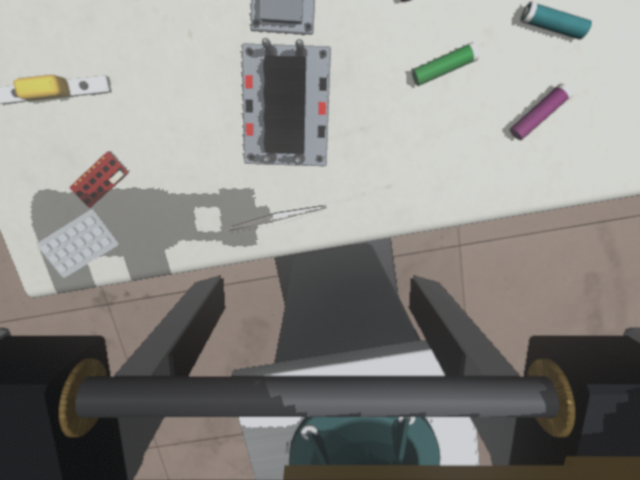

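```bash
cat >> h.py <<'E'
def cells(im,c,n,side,amin=150):
    "side +1: plus end to robot's left"
    for a,r,ct in blobs(im,n,amin):
        b=cv2.boxPoints(r)
        if np.linalg.norm(b[0]-b[1])<np.linalg.norm(b[1]-b[2]): e=np.array([b[0]+b[1],b[2]+b[3]])/2
        else: e=np.array([b[1]+b[2],b[3]+b[0]])/2
        P=cast(c,e,.009)[:,:2]; P=P[np.argsort(side*P[:,1])]  # minus end first
        d=P[1]-P[0]; L=np.linalg.norm(d); d/=L; m=P[0]+.033*d
        print(n,np.round(r[0]),"centre",m.round(4),"ydir",np.round(d,3),"yawc",round(float(np.arctan2(-d[0],d[1])),4),"len",L.round(4),"dia~",round(L*min(r[1])/max(r[1]),4))
def redmarks(im,c,z=.006,amin=25):
    out=[]
    for a,r,ct in blobs(im,"red",amin):
        M=cv2.moments(ct); uv=[M["m10"]/M["m00"],M["m01"]/M["m00"]]
        out.append(cast(c,uv,z)[0]); print("red",a,np.round(uv,1),out[-1].round(4))
    return np.array(out)
def jigpose(P):
    "P: front-left, back-left, mid-right marks"
    M=np.array([[-.024,.039],[.024,.039],[0,-.039]]); P=np.array(P)[:,:2]
    a=M-M.mean(0); b=P-P.mean(0); th=np.arctan2((a[:,0]*b[:,1]-a[:,1]*b[:,0]).sum(),(a*b).sum())
    Rm=np.array([[np.cos(th),-np.sin(th)],[np.sin(th),np.cos(th)]])
    o=P.mean(0)-Rm@M.mean(0); print("jig",o.round(4),"yaw",th.round(4),"resid",((P-o)@Rm-M).round(4).tolist()); return o,th
E
python3 - <<'E'
from h import *
im=cv2.imread("pics/w1.png")[:,:,::-1].copy(); c=imaging.get_calibration("wrist")
P=redmarks(im,c)
J=[p for p in P if p[1]<.12]; J=sorted(J,key=lambda p:-p[1]); l=sorted(J[:2],key=lambda p:p[0]); jigpose([l[0],l[1],J[2]])
cells(im,c,"purple",-1); cells(im,c,"teal",1)
for y,z in (("yellow",.034),):
    for a,r,ct in blobs(im,y,200): print(y,r[0],cast(c,[r[0]],z)[0])
E
```

```text
red 38.5 [249.  128.8] [0.4558 0.0564 0.006 ]
red 43.5 [321.8 108.2] [ 0.4626 -0.0248  0.006 ]
red 46.0 [248.4  81.3] [0.5026 0.0464 0.006 ]
jig [0.4709 0.0133] yaw -0.2137 resid [[0.0001, -0.0001], [-0.0, 0.0001], [-0.0, -0.0]]
purple [541. 112.] centre [ 0.4187 -0.2559] ydir [ 0.579 -0.816] yawc -2.5247 len 0.059 dia~ 0.0137
teal [561.  22.] centre [ 0.5016 -0.2722] ydir [0.426 0.905] yawc -0.4404 len 0.0591 dia~ 0.0194
```

```bash
python3 -c "
from h import *
togo([.4187,-.2559,.15],.617)"
```

```text
pos [3.600e-01 1.000e-04 2.803e-01] yaw [ 3.1407e+00  3.0000e-04 -1.7950e-01] j [-0.16 -0.35  1.66 -0.    1.83  1.59] w 0.094 t 1.6
shift mm [103.5 241.3 130.5] turn [ 7.000e-04  7.000e-04 -7.965e-01]
```

Call:
drive_tool(
  series=[
    [0.094, [0.1035, 0.2413, 0.1305], [0, 0, -0.7965]],
    [0.094, [0.1035, 0.2413, 0.1305], [0, 0, -0.7965]],
    [0.094, [0.1035, 0.2413, 0.1305], [0, 0, -0.7965]],
    [0.094, [0.1035, 0.2413, 0.1305], [0, 0, -0.7965]],
    [0.094, [0.1035, 0.2413, 0.1305], [0, 0, -0.7965]],
  ],
)

```text
time: 2.22
tool_pos: [0.4152, -0.2567, 0.1509]
ee_rot: [3.141, 0.001, 0.614]
wrist_force: [0.5, 1.0, 0.3]
width: 0.094
finger_force: 0.0
```

Call:
drive_tool(
  series=[
    [0.094, [0, 0, 0], [0, 0, 0]],
    [0.094, [0, 0, 0], [0, 0, 0]],
  ],
)

```text
time: 2.48
tool_pos: [0.4155, -0.2535, 0.1518]
ee_rot: [-3.14, 0.0, 0.61]
wrist_force: [-0.1, 0.8, 0.1]
width: 0.0939
finger_force: 0.0
```

```bash
python3 -c "
from h import *
im,c=snap('wrist','w2')
cells(im,c,'purple',-1); cells(im,c,'teal',1)
togo([.4187,-.2559,.15],.617)"
```

```text
purple [312. 230.] centre [ 0.4184 -0.2512] ydir [ 0.573 -0.819] yawc -2.5309 len 0.0572 dia~ 0.0105
teal [504. 344.] centre [ 0.4309 -0.426 ] ydir [0.163 0.987] yawc -0.1641 len 0.028 dia~ 0.014
teal [609. 284.] centre [ 0.5152 -0.4957] ydir [0.269 0.963] yawc -0.2722 len 0.1002 dia~ 0.0521
teal [589. 207.] centre [ 0.5575 -0.4169] ydir [-1.     0.013] yawc 1.5575 len 0.0687 dia~ 0.0154
teal [612. 226.] centre [ 0.5485 -0.4516] ydir [0.688 0.726] yawc -0.7586 len 0.0857 dia~ 0.0454
teal [403. 153.] centre [ 0.5066 -0.2669] ydir [0.406 0.914] yawc -0.4178 len 0.0574 dia~ 0.0091
pos [ 0.4161 -0.2529  0.1527] yaw [ 3.141e+00 -2.000e-04  6.118e-01] j [-0.66 -0.03  1.64 -0.    1.53  0.3 ] w 0.0942 t 2.525
shift mm [0.4 3.9 2.7] turn [ 0.0006 -0.0002 -0.0052]
```

View pics/w2.png

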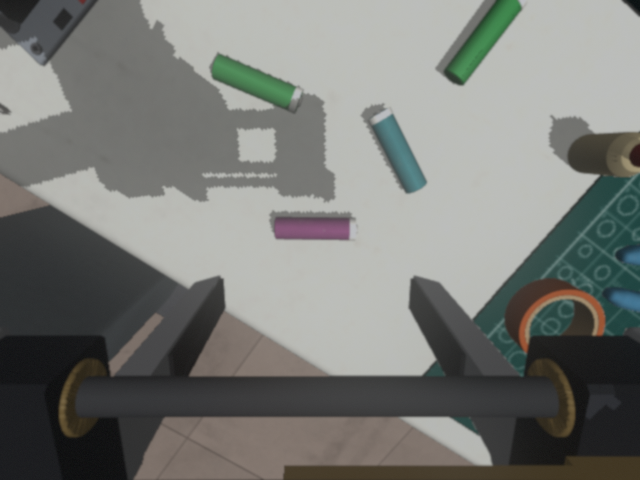

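Call:
drive_tool(
  series=[
    [0.094, [0.003, 0, 0.06], [0, 0, 0]],
    [0.094, [0.003, 0, 0.12], [0, 0, 0]],
    [0.094, [0.003, 0, 0.122], [0, 0, 0]],
    [0.094, [0.003, 0, 0.122], [0, 0, 0]],
    [0.094, [0.003, 0, 0.122], [0, 0, 0]],
  ],
)

```text
time: 3.15
tool_pos: [0.4207, -0.2513, 0.033]
ee_rot: [3.137, -0.001, 0.615]
wrist_force: [-0.2, 0.2, -0.5]
width: 0.094
finger_force: 0.0
```

Call:
drive_tool(
  series=[
    [0.05, [0, 0, 0], [0, 0, 0]],
    [0.05, [0, 0, 0], [0, 0, 0]],
    [0.05, [0, 0, 0], [0, 0, 0]],
    [0.05, [0, 0, 0], [0, 0, 0]],
  ],
)

```text
time: 3.65
tool_pos: [0.4192, -0.2505, 0.0302]
ee_rot: [3.142, 0.0, 0.614]
wrist_force: [-0.1, 0.5, 1.1]
width: 0.0641
finger_force: 30.0
```

```bash
python3 -c "
from h import *
print(robot.get_obs()['finger_force'])
togo([.4187,-.2559,.03],.61)
print(robot.get_obs()['wrist_force'])"
```

```text
29.99293327331543
pos [ 0.4192 -0.2505  0.0302] yaw [3.1416 0.     0.6142] j [-0.65  0.08  1.79 -0.    1.27  0.3 ] w 0.0641 t 3.65
shift mm [-3.6  4.1  0.2] turn [0.     0.     0.0042]
[-0.14376664  0.50062528  1.12153515]
```

Call:
drive_tool(
  series=[
    [0.05, [0, 0, -0.05], [0, 0, 0]],
    [0.05, [0, 0, -0.11], [0, 0, 0]],
    [0.05, [0, 0, -0.16], [0, 0, 0]],
    [0.05, [0, 0, -0.16], [0, 0, 0]],
  ],
)

```text
time: 4.15
tool_pos: [0.4214, -0.2521, 0.1953]
ee_rot: [3.131, -0.003, 0.614]
wrist_force: [1.3, 0.9, -1.6]
width: 0.0639
finger_force: 30.0
```

Call:
drive_tool(
  series=[
    [0.05, [0.1255, -0.2547, -0.01], [0, 0, 0.828]],
    [0.05, [0.1255, -0.2547, -0.01], [0, 0, 0.828]],
    [0.05, [0.1255, -0.2547, -0.01], [0, 0, 0.828]],
    [0.05, [0.1255, -0.2547, -0.01], [0, 0, 0.828]],
    [0.05, [0.1255, -0.2547, -0.01], [0, 0, 0.828]],
  ],
)

```text
time: 4.78
tool_pos: [0.3754, 0.0247, 0.1979]
ee_rot: [3.141, 0.003, -0.2]
wrist_force: [1.0, 0.2, -1.0]
width: 0.064
finger_force: 30.0
```

Call:
drive_tool(
  series=[
    [0.05, [0, 0, 0], [0, 0, 0]],
    [0.05, [0, 0, 0], [0, 0, 0]],
    [0.05, [0, 0, 0], [0, 0, 0]],
  ],
)

```text
time: 5.15
tool_pos: [0.3767, 0.022, 0.199]
ee_rot: [3.141, 0.001, -0.196]
wrist_force: [-0.3, -0.5, -0.7]
width: 0.0643
finger_force: 30.0
```

```bash
python3 -c "
from h import *
im,c=snap('wrist','w3')
P=redmarks(im,c,amin=40)
J=[p for p in P if p[1]<.12]; J=sorted(J,key=lambda p:-p[1]); l=sorted(J[:2],key=lambda p:p[0]); o,th=jigpose([l[0],l[1],J[2]])
togo([*o,.13],th)"
```

```text
red 71.5 [257. 143.] [0.4558 0.0596 0.006 ]
red 72.0 [346. 115.] [ 0.4636 -0.0219  0.006 ]
red 77.5 [255.   84.5] [0.5031 0.0499 0.006 ]
jig [0.4716 0.0165] yaw -0.2032 resid [[-0.0001, 0.0001], [0.0002, 0.0001], [-0.0, -0.0002]]
pos [0.3768 0.022  0.1992] yaw [ 3.1411e+00  1.2000e-03 -1.9690e-01] j [-0.09 -0.3   1.78 -0.    1.66  1.68] w 0.0641 t 5.2
shift mm [ 94.1 -13.2  69.1] turn [0.0005 0.0012 0.0063]
```

View pics/w3.png

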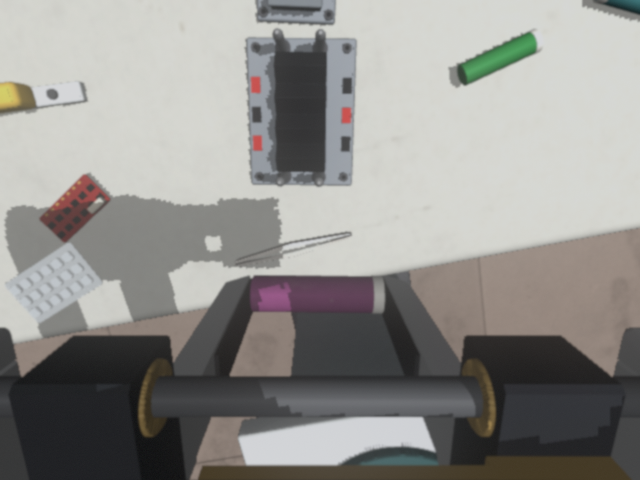

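Call:
drive_tool(
  series=[
    [0.05, [0.047, -0.007, 0.035], [0, 0, 0.006]],
    [0.05, [0.094, -0.013, 0.069], [0, 0, 0.006]],
    [0.05, [0.094, -0.013, 0.089], [0, 0, 0.006]],
    [0.05, [0.094, -0.013, 0.089], [0, 0, 0.006]],
    [0.05, [0.094, -0.013, 0.089], [0, 0, 0.006]],
  ],
)

```text
time: 5.82
tool_pos: [0.4719, 0.0169, 0.1118]
ee_rot: [-3.142, -0.002, -0.202]
wrist_force: [-0.9, 0.5, 0.4]
width: 0.064
finger_force: 30.0
```

Call:
drive_tool(
  series=[
    [0.05, [0, 0, 0], [0, 0, 0]],
    [0.05, [0, 0, 0], [0, 0, 0]],
  ],
)

```text
time: 6.08
tool_pos: [0.4719, 0.0176, 0.1122]
ee_rot: [-3.141, -0.003, -0.201]
wrist_force: [-0.2, -0.2, -0.8]
width: 0.0642
finger_force: 30.0
```

```bash
python3 -c "
from h import *
im,c=snap('wrist','w4')
togo([.4716,.0165,.053],-.2032)"
```

```text
pos [0.4718 0.0177 0.112 ] yaw [-3.1414e+00 -2.3000e-03 -2.0060e-01] j [-0.08 -0.03  1.73 -0.    1.44  1.69] w 0.0641 t 6.125
shift mm [-0.1  1.2 59. ] turn [-0.0002 -0.0023  0.0026]
```

Call:
drive_tool(
  series=[
    [0.05, [0, 0.001, 0.02], [0, 0, 0]],
    [0.05, [0, 0.001, 0.04], [0, 0, 0]],
    [0.05, [0, 0.001, 0.05], [0, 0, 0]],
    [0.05, [0, 0.001, 0.057], [0, 0, 0]],
    [0.05, [0, 0.001, 0.057], [0, 0, 0]],
  ],
)

```text
time: 6.75
tool_pos: [0.4712, 0.0167, 0.0538]
ee_rot: [3.141, 0.0, -0.201]
wrist_force: [-0.1, -0.2, 0.4]
width: 0.0641
finger_force: 30.0
```

Call:
drive_tool(
  series=[
    [0.05, [0, 0, 0], [0, 0, 0]],
    [0.05, [0, 0, 0.001], [0, 0, 0]],
  ],
)

```text
time: 7.0
tool_pos: [0.4719, 0.0166, 0.0536]
ee_rot: [-3.142, -0.002, -0.201]
wrist_force: [-0.3, 0.6, -0.4]
width: 0.0644
finger_force: 30.0
```

Call:
drive_tool(
  series=[
    [0.094, [0, 0, 0], [0, 0, 0]],
    [0.094, [0, 0, 0], [0, 0, 0]],
    [0.094, [0, 0, -0.03], [0, 0, 0]],
    [0.094, [0, 0, -0.09], [0, 0, 0]],
    [0.094, [0, 0, -0.09], [0, 0, 0]],
  ],
)

```text
time: 7.62
tool_pos: [0.4749, 0.0164, 0.1488]
ee_rot: [-3.14, -0.012, -0.201]
wrist_force: [-0.0, -0.0, -0.1]
width: 0.0938
finger_force: 0.0
```

```bash
python3 -c "
from h import *
im,c=snap('wrist','w5')
for a,r,ct in blobs(im,'purple',300): print(r, cast(c,cv2.boxPoints(r),.031).round(4).tolist())
togo([.5066,-.2669,.15],-.418)"
```

```text
((314.5, 248.5), (21.0, 77.0), 90.0) [[0.4854, 0.0448, 0.031], [0.474, -0.0112, 0.031], [0.458, -0.0084, 0.031], [0.4695, 0.0485, 0.031]]
((479.44232177734375, 57.71154022216797), (88.64449310302734, 24.906749725341797), 78.69007110595703) [[0.6053, -0.1036, 0.031], [0.6049, -0.1192, 0.031], [0.55, -0.126, 0.031], [0.5502, -0.1096, 0.031]]
pos [0.4731 0.0166 0.1458] yaw [-3.1409 -0.0064 -0.2007] j [-0.08 -0.06  1.69 -0.    1.51  1.69] w 0.0939 t 7.675
shift mm [ 89.4 271.1  -3.8] turn [-0.0013 -0.0063  0.2173]
```

View pics/w5.png

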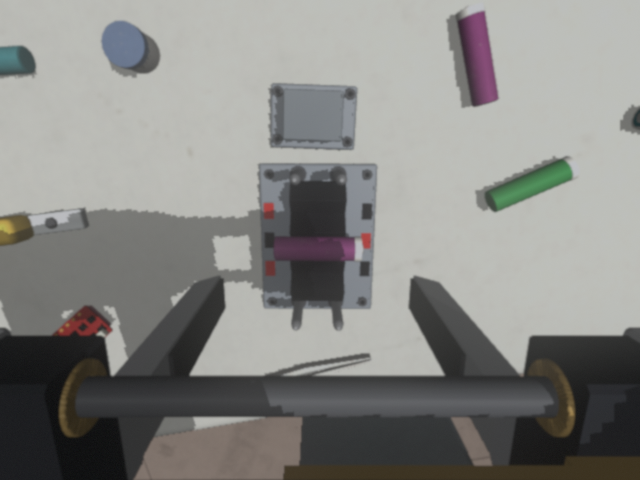

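Call:
drive_tool(
  series=[
    [0.094, [0.0894, 0.2711, -0.004], [0, 0, 0.2173]],
    [0.094, [0.0894, 0.2711, -0.004], [0, 0, 0.2173]],
    [0.094, [0.0894, 0.2711, -0.004], [0, 0, 0.2173]],
    [0.094, [0.0894, 0.2711, -0.004], [0, 0, 0.2173]],
    [0.094, [0.0894, 0.2711, -0.004], [0, 0, 0.2173]],
  ],
)

```text
time: 8.3
tool_pos: [0.5037, -0.2692, 0.1445]
ee_rot: [-3.141, 0.003, -0.421]
wrist_force: [-0.7, -0.4, -0.1]
width: 0.094
finger_force: 0.0
```

Call:
drive_tool(
  series=[
    [0.094, [0, 0, 0], [0, 0, 0]],
    [0.094, [0, 0, 0], [0, 0, 0]],
    [0.094, [0, 0, 0], [0, 0, 0]],
  ],
)

```text
time: 8.68
tool_pos: [0.5046, -0.2652, 0.1464]
ee_rot: [-3.141, 0.001, -0.416]
wrist_force: [0.2, -1.6, 0.4]
width: 0.0938
finger_force: 0.0
```

```bash
python3 -c "
from h import *
im,c=snap('wrist','w6')
cells(im,c,'teal',1,300)
togo([.5066,-.2669,.03],-.418)"
```

```text
teal [600. 304.] centre [ 0.3547 -0.4594] ydir [0.042 0.999] yawc -0.0418 len 0.0696 dia~ 0.0157
teal [594. 256.] centre [ 0.3987 -0.4603] ydir [0.087 0.996] yawc -0.0867 len 0.0616 dia~ 0.0558
teal [574. 171.] centre [ 0.4569 -0.4546] ydir [-0.828  0.561] yawc 0.9753 len 0.0297 dia~ 0.0291
teal [628. 159.] centre [ 0.4471 -0.5006] ydir [-0.98   0.201] yawc 1.3686 len 0.0324 dia~ 0.0158
teal [594.  95.] centre [ 0.5276 -0.5143] ydir [-0.315  0.949] yawc 0.3204 len 0.1209 dia~ 0.0585
teal [540.  50.] centre [ 0.5592 -0.4729] ydir [0.406 0.914] yawc -0.418 len 0.0887 dia~ 0.0705
teal [482.  84.] centre [ 0.5244 -0.4193] ydir [1.    0.005] yawc -1.5654 len 0.1284 dia~ 0.02
pos [ 0.5048 -0.2653  0.1467] yaw [-3.1414e+00  4.0000e-04 -4.1620e-01] j [-0.58  0.16  1.45  0.    1.53  1.4 ] w 0.0943 t 8.725
shift mm [  2.3   0.7 116.7] turn [-0.0002  0.0004  0.0018]
```

View pics/w6.png

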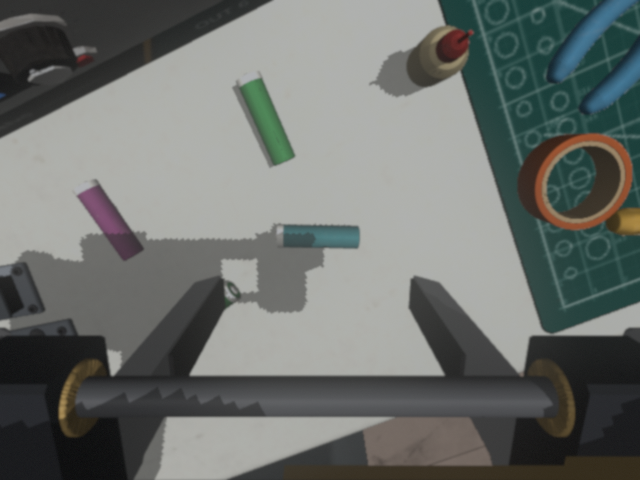

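```bash
python3 -c "
from h import *
im=cv2.imread('pics/w6.png'); h=cv2.cvtColor(im,cv2.COLOR_BGR2HSV)
print(h[228:252:4,290:340:12].tolist())"
```

```text
[[[92, 79, 100], [91, 78, 98], [92, 78, 98], [92, 77, 99], [92, 71, 97]], [[92, 88, 113], [92, 90, 113], [92, 89, 115], [92, 86, 116], [92, 88, 116]], [[90, 63, 85], [91, 63, 85], [93, 80, 102], [92, 91, 126], [92, 94, 127]], [[92, 60, 81], [92, 59, 82], [91, 71, 93], [92, 91, 120], [92, 92, 122]], [[90, 51, 75], [90, 51, 75], [92, 83, 102], [92, 78, 108], [92, 82, 109]], [[50, 7, 103], [50, 8, 102], [75, 10, 103], [50, 5, 151], [75, 11, 140]]]
```

```bash
sed -i 's/"teal":((86,90,60)/"teal":((84,35,50)/' h.py; python3 -c "
from h import *
im=cv2.imread('pics/w6.png')[:,:,::-1].copy(); c=imaging.get_calibration('wrist')
im[:,:260]=0; im[:,400:]=0; im[280:]=0
cells(im,c,'teal',1,300); print(cast(c,[[319,237],[278,236],[360,237]],.009))
"
```

```text
teal [320. 236.] centre [ 0.5039 -0.2655] ydir [0.404 0.915] yawc -0.4158 len 0.0597 dia~ 0.0167
[[ 0.50275263 -0.26712728  0.009     ]
 [ 0.51668121 -0.2376201   0.009     ]
 [ 0.48956696 -0.29698712  0.009     ]]
```

Call:
drive_tool(
  series=[
    [0.094, [0, 0, 0.06], [0, 0, 0]],
    [0.094, [0, 0, 0.11], [0, 0, 0]],
    [0.094, [0, 0, 0.116], [0, 0, 0]],
    [0.094, [0, 0, 0.116], [0, 0, 0]],
    [0.094, [0, 0, 0.116], [0, 0, 0]],
  ],
)

```text
time: 9.35
tool_pos: [0.5067, -0.2678, 0.034]
ee_rot: [3.141, -0.006, -0.418]
wrist_force: [-0.2, -0.4, 0.2]
width: 0.0943
finger_force: 0.0
```

Call:
drive_tool(
  series=[
    [0.05, [0, 0, 0], [0, 0, 0]],
    [0.05, [0, 0, 0], [0, 0, 0]],
    [0.05, [0, 0, 0], [0, 0, 0]],
    [0.05, [0, 0, 0], [0, 0, 0]],
  ],
)

```text
time: 9.85
tool_pos: [0.5049, -0.2669, 0.0312]
ee_rot: [3.141, -0.0, -0.418]
wrist_force: [0.0, -0.2, 0.9]
width: 0.0642
finger_force: 30.0
```

Call:
drive_tool(
  series=[
    [0.05, [0, 0, -0.05], [0, 0, 0]],
    [0.05, [0, 0, -0.11], [0, 0, 0]],
    [0.05, [0, 0, -0.14], [0, 0, 0]],
    [0.05, [0, 0, -0.14], [0, 0, 0]],
  ],
)

```text
time: 10.35
tool_pos: [0.5062, -0.2677, 0.1741]
ee_rot: [3.14, -0.007, -0.418]
wrist_force: [-0.1, 0.4, -0.3]
width: 0.0644
finger_force: 30.0
```

Call:
drive_tool(
  series=[
    [0.05, [-0.12, -0.25, 0.03], [0, 0, -0.213]],
    [0.05, [-0.12, -0.25, 0.03], [0, 0, -0.213]],
    [0.05, [-0.12, -0.25, 0.03], [0, 0, -0.213]],
    [0.05, [-0.12, -0.25, 0.03], [0, 0, -0.213]],
    [0.05, [-0.12, -0.25, 0.03], [0, 0, -0.213]],
  ],
)

```text
time: 10.98
tool_pos: [0.4942, 0.0135, 0.1373]
ee_rot: [3.141, 0.006, -0.202]
wrist_force: [-1.0, -0.3, 0.1]
width: 0.0638
finger_force: 30.0
```

Call:
drive_tool(
  series=[
    [0.05, [0, 0, 0], [0, 0, 0]],
    [0.05, [0, 0, 0], [0, 0, 0]],
    [0.05, [0, 0, 0], [0, 0, 0]],
  ],
)

```text
time: 11.35
tool_pos: [0.4966, 0.0091, 0.1403]
ee_rot: [3.141, 0.001, -0.207]
wrist_force: [-0.5, -0.3, -0.9]
width: 0.064
finger_force: 30.0
```

```bash
python3 -c "
from h import *
im,c=snap('wrist','w7')
redmarks(im,c)
togo([.4951,.0117,.1],-.2032)"
```

```text
red 77.0 [362.4 267.6] [ 0.4636 -0.0221  0.006 ]
red 55.5 [264.2 239.7] [0.5024 0.0497 0.006 ]
pos [0.4967 0.0091 0.1406] yaw [ 3.1412e+00  3.0000e-04 -2.0710e-01] j [-0.1   0.    1.64 -0.    1.5   1.68] w 0.0641 t 11.4
shift mm [-2.1 -2.2 40.6] turn [ 0.0004  0.0003 -0.0039]
```

Call:
drive_tool(
  series=[
    [0.05, [-0.002, -0.002, 0.03], [0, 0, 0]],
    [0.05, [-0.002, -0.002, 0.06], [0, 0, 0]],
    [0.05, [-0.002, -0.002, 0.075], [0, 0, 0]],
    [0.05, [-0.002, -0.002, 0.085], [0, 0, 0]],
    [0.05, [-0.002, -0.002, 0.085], [0, 0, 0]],
  ],
)

```text
time: 12.02
tool_pos: [0.4953, 0.0125, 0.0559]
ee_rot: [3.141, -0.0, -0.205]
wrist_force: [0.7, -0.2, -0.2]
width: 0.0641
finger_force: 30.0
```

Call:
drive_tool(
  series=[
    [0.05, [0, 0, 0.001], [0, 0, 0]],
    [0.05, [0, 0, 0.001], [0, 0, 0]],
  ],
)

```text
time: 12.28
tool_pos: [0.4956, 0.0127, 0.0557]
ee_rot: [-3.141, -0.001, -0.205]
wrist_force: [-0.4, -0.7, -0.3]
width: 0.0642
finger_force: 30.0
```

```bash
python3 -c "
from h import *
togo([.4951,.0117,.053],-.2032)"
```

```text
pos [0.4956 0.0127 0.0557] yaw [-3.1415e+00 -1.5000e-03 -2.0500e-01] j [-0.09  0.07  1.75 -0.    1.32  1.69] w 0.0642 t 12.275
shift mm [-0.3  1.1  2.7] turn [-0.0001 -0.0015 -0.0018]
```

Call:
drive_tool(
  series=[
    [0.05, [0, 0.001, 0.002], [0, 0, 0]],
    [0.094, [0, 0.001, 0.002], [0, 0, 0]],
    [0.094, [0, 0.001, 0.002], [0, 0, 0]],
    [0.094, [0, 0.001, -0.04], [0, 0, 0]],
    [0.094, [0, 0.001, -0.1], [0, 0, 0]],
  ],
)

```text
time: 12.9
tool_pos: [0.4931, 0.0119, 0.1537]
ee_rot: [3.141, 0.006, -0.205]
wrist_force: [0.3, 0.8, 0.1]
width: 0.0938
finger_force: 0.0
```

Call:
drive_tool(
  series=[
    [0.094, [-0.018, -0.21, 0], [0, 0, -0.085]],
    [0.094, [-0.018, -0.21, 0], [0, 0, -0.085]],
    [0.094, [-0.018, -0.21, 0], [0, 0, -0.085]],
    [0.094, [-0.018, -0.21, 0], [0, 0, -0.085]],
    [0.094, [-0.018, -0.21, 0], [0, 0, -0.085]],
  ],
)

```text
time: 13.52
tool_pos: [0.5197, 0.2224, 0.1544]
ee_rot: [3.141, 0.001, -0.117]
wrist_force: [-0.2, 0.2, 0.3]
width: 0.0934
finger_force: 0.0
```

Call:
drive_tool(
  series=[
    [0.094, [0, 0, 0], [0, 0, 0]],
    [0.094, [0, 0, 0], [0, 0, 0]],
  ],
)

```text
time: 13.78
tool_pos: [0.5201, 0.2197, 0.1549]
ee_rot: [3.141, -0.0, -0.122]
wrist_force: [-0.0, 0.7, -0.1]
width: 0.0939
finger_force: 0.0
```

```bash
python3 -c "
from h import *
im,c=snap('wrist','w8')
cells(im,c,'teal',1,300)
togo([.65,.223,.15],-.12)"
```

```text
teal [601. 240.] centre [ 0.4859 -0.0104] ydir [0.195 0.981] yawc -0.1961 len 0.0647 dia~ 0.0208
teal [290.  63.] centre [0.6492 0.2255] ydir [0.145 0.989] yawc -0.1452 len 0.0605 dia~ 0.0184
pos [0.5201 0.2198 0.155 ] yaw [ 3.1413e+00 -2.0000e-04 -1.2190e-01] j [ 0.3   0.15  1.46 -0.    1.54  1.99] w 0.0942 t 13.825
shift mm [128.5 -19.    5. ] turn [ 0.0003 -0.0002 -0.0019]
```

View pics/w8.png

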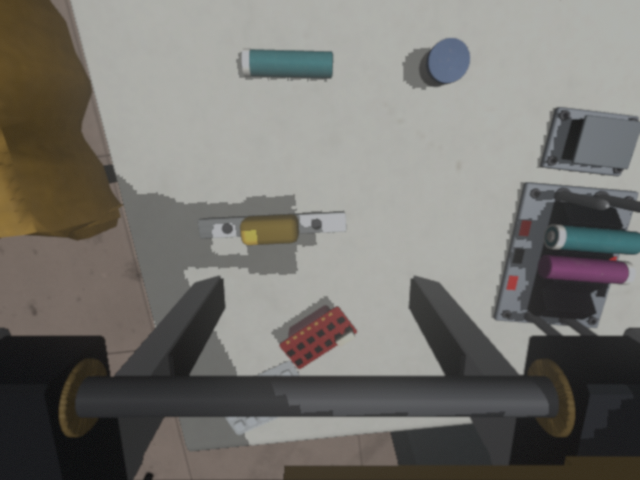

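Call:
drive_tool(
  series=[
    [0.094, [0.06, -0.01, 0], [0, 0, 0.023]],
    [0.094, [0.12, -0.021, 0], [0, 0, 0.023]],
    [0.094, [0.1275, -0.0214, 0.02], [0, 0, 0.023]],
    [0.094, [0.1275, -0.0214, 0.04], [0, 0, 0.023]],
    [0.094, [0.1275, -0.0214, 0.04], [0, 0, 0.023]],
  ],
)

```text
time: 14.45
tool_pos: [0.6461, 0.2263, 0.1116]
ee_rot: [3.139, 0.006, -0.143]
wrist_force: [0.3, -0.5, 0.0]
width: 0.0941
finger_force: 0.0
```

Call:
drive_tool(
  series=[
    [0.094, [0, 0, 0], [0, 0, 0]],
    [0.094, [0, 0, 0], [0, 0, 0]],
  ],
)

```text
time: 14.7
tool_pos: [0.6491, 0.2274, 0.1168]
ee_rot: [-3.141, -0.003, -0.143]
wrist_force: [0.9, 0.8, 0.7]
width: 0.0943
finger_force: 0.0
```

```bash
python3 -c "
from h import *
im,c=snap('wrist','w9')
cells(im,c,'teal',1,300)
togo([.6492,.2255,.03],-.1452)"
```

```text
teal [324. 246.] centre [0.6485 0.2247] ydir [0.141 0.99 ] yawc -0.1419 len 0.0597 dia~ 0.0166
pos [0.6492 0.2274 0.1167] yaw [-3.1406e+00 -2.5000e-03 -1.4260e-01] j [ 0.25  0.43  1.17 -0.    1.53  1.97] w 0.0937 t 14.75
shift mm [ 0.   2.  86.7] turn [-0.001  -0.0025  0.0026]
```

Call:
drive_tool(
  series=[
    [0.094, [0, 0.002, 0.05], [0, 0, 0]],
    [0.094, [0, 0.002, 0.08], [0, 0, 0]],
    [0.094, [0, 0.002, 0.086], [0, 0, 0]],
    [0.094, [0, 0.002, 0.086], [0, 0, 0]],
    [0.094, [0, 0.002, 0.086], [0, 0, 0]],
  ],
)

```text
time: 15.38
tool_pos: [0.6504, 0.2255, 0.0315]
ee_rot: [-3.14, -0.004, -0.143]
wrist_force: [-0.2, 0.0, -0.1]
width: 0.0939
finger_force: 0.0
```

Call:
drive_tool(
  series=[
    [0.05, [0, 0, 0], [0, 0, 0]],
    [0.05, [0, 0, 0], [0, 0, 0]],
    [0.05, [0, 0, 0], [0, 0, 0]],
    [0.05, [0, 0, 0], [0, 0, 0]],
  ],
)

```text
time: 15.88
tool_pos: [0.6489, 0.225, 0.029]
ee_rot: [3.142, -0.0, -0.143]
wrist_force: [0.4, -0.4, 0.7]
width: 0.0641
finger_force: 30.0
```

Call:
drive_tool(
  series=[
    [0.05, [0, 0, -0.05], [0, 0, 0]],
    [0.05, [0, 0, -0.1], [0, 0, 0]],
    [0.05, [0, 0, -0.11], [0, 0, 0]],
    [0.05, [0, 0, -0.11], [0, 0, 0]],
  ],
)

```text
time: 16.38
tool_pos: [0.649, 0.2251, 0.1391]
ee_rot: [-3.141, -0.001, -0.143]
wrist_force: [-1.2, 0.6, -0.3]
width: 0.064
finger_force: 30.0
```

Call:
drive_tool(
  series=[
    [0.05, [-0.17, 0.2316, 0], [0, 0, 0.06]],
    [0.05, [-0.17, 0.2316, 0], [0, 0, 0.06]],
    [0.05, [-0.17, 0.2316, 0], [0, 0, 0.06]],
    [0.05, [-0.17, 0.2316, 0], [0, 0, 0.06]],
    [0.05, [-0.17, 0.2316, 0], [0, 0, 0.06]],
  ],
)

```text
time: 17.0
tool_pos: [0.4438, 0.0187, 0.1356]
ee_rot: [3.14, 0.006, -0.204]
wrist_force: [0.9, -0.4, -0.5]
width: 0.0639
finger_force: 30.0
```

Call:
drive_tool(
  series=[
    [0.05, [0, 0, 0], [0, 0, 0]],
    [0.05, [0, 0, 0], [0, 0, 0]],
    [0.05, [0, 0, 0], [0, 0, 0]],
  ],
)

```text
time: 17.38
tool_pos: [0.448, 0.0208, 0.138]
ee_rot: [-3.142, 0.001, -0.202]
wrist_force: [0.6, -0.2, 0.1]
width: 0.0639
finger_force: 30.0
```

```bash
python3 -c "
from h import *
im,c=snap('wrist','w10')
togo([.4481,.0213,.054],-.2032)
redmarks(im,c)
h=cv2.cvtColor(im,cv2.COLOR_RGB2HSV); print(h[100:150:10,310].tolist())"
```

```text
pos [0.448  0.0208 0.1382] yaw [ 3.1416e+00  1.1000e-03 -2.0170e-01] j [-0.08 -0.1   1.74  0.    1.5   1.69] w 0.0642 t 17.425
shift mm [ 0.1 -0.5 84.2] turn [0.     0.0011 0.0015]
red 430.5 [ 56.5 326.8] [0.4156 0.248  0.006 ]
red 212.5 [ 37.2 316.1] [0.428  0.2598 0.006 ]
red 66.5 [265.8 237.1] [0.4558 0.0593 0.006 ]
red 72.0 [367.6 206.2] [ 0.464  -0.0227  0.006 ]
[[105, 20, 130], [36, 6, 200], [35, 8, 200], [106, 21, 160], [105, 15, 99]]
```

Call:
drive_tool(
  series=[
    [0.05, [0, -0.0005, 0.03], [0, 0, 0]],
    [0.05, [0, -0.0005, 0.06], [0, 0, 0]],
    [0.05, [0, -0.0005, 0.077], [0, 0, 0]],
    [0.05, [0, -0.0005, 0.086], [0, 0, 0]],
    [0.05, [0, -0.0005, 0.086], [0, 0, 0]],
  ],
)

```text
time: 18.05
tool_pos: [0.448, 0.0207, 0.0529]
ee_rot: [3.142, -0.0, -0.203]
wrist_force: [-0.8, 0.0, -0.7]
width: 0.0642
finger_force: 30.0
```

Call:
drive_tool(
  series=[
    [0.05, [0, 0, 0], [0, 0, 0]],
    [0.05, [0, 0, 0], [0, 0, 0]],
  ],
)

```text
time: 18.3
tool_pos: [0.4483, 0.0205, 0.0537]
ee_rot: [-3.141, -0.002, -0.203]
wrist_force: [0.5, -0.0, -1.2]
width: 0.0643
finger_force: 30.0
```

Call:
drive_tool(
  series=[
    [0.05, [0, 0, 0.0015], [0, 0, 0]],
    [0.094, [0, 0, 0.0015], [0, 0, 0]],
    [0.094, [0, 0, 0.0015], [0, 0, 0]],
    [0.094, [0, 0, -0.04], [0, 0, 0]],
    [0.094, [0, 0, -0.1], [0, 0, 0]],
  ],
)

```text
time: 18.92
tool_pos: [0.4461, 0.0206, 0.152]
ee_rot: [3.141, 0.005, -0.203]
wrist_force: [0.6, -0.9, 0.3]
width: 0.0933
finger_force: 0.0
```

Call:
drive_tool(
  series=[
    [0.094, [0, 0, -0.02], [0, 0, 0]],
    [0.094, [0, 0, -0.02], [0, 0, 0]],
    [0.094, [0, 0, -0.02], [0, 0, 0]],
  ],
)

```text
time: 19.3
tool_pos: [0.4469, 0.0206, 0.1713]
ee_rot: [3.141, 0.002, -0.203]
wrist_force: [0.3, -0.1, 0.2]
width: 0.0942
finger_force: 0.0
```

```bash
python3 -c "
from h import *
im,c=snap('wrist')
togo([.4481,.0213,.054],-.2032)
x=cv2.resize(im[80:340,180:460],None,fx=2.2,fy=2.2,interpolation=cv2.INTER_CUBIC); cv2.imwrite('pics/c11.png',x[:,:,::-1])
cv2.imwrite('pics/w11.png',im[:,:,::-1])
h=cv2.cvtColor(im,cv2.COLOR_RGB2HSV); print(h[80:190:8,313].tolist()); import json
json.dump({k:np.asarray(v).tolist() for k,v in c.items()},open('c11.json','w'))"
```

```text
pos [0.4467 0.0206 0.1709] yaw [ 3.1411  0.0035 -0.2031] j [-0.08 -0.12  1.7  -0.    1.57  1.69] w 0.0945 t 19.35
shift mm [  1.7  -1.  116.9] turn [0.0005 0.0035 0.0001]
[[103, 18, 130], [105, 19, 131], [102, 20, 127], [106, 19, 147], [30, 7, 183], [36, 7, 184], [105, 21, 148], [100, 16, 93], [100, 14, 54], [100, 14, 54], [95, 46, 61], [92, 105, 121], [92, 105, 119], [95, 70, 66]]
```

View pics/c11.png

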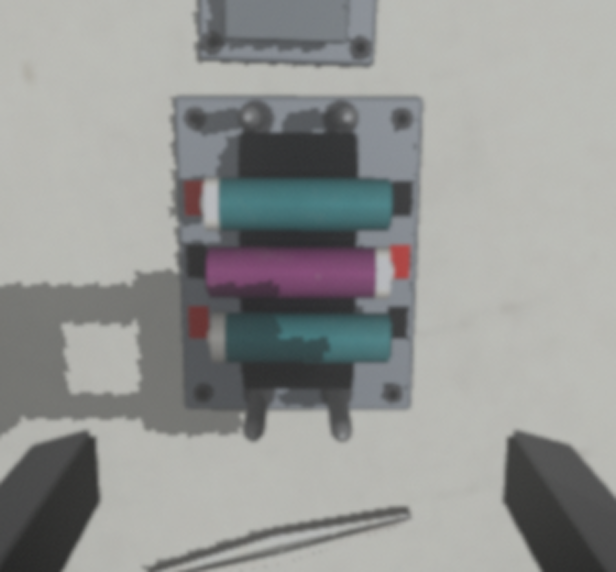

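```bash
python3 -c "
from h import *
import json
c={k:np.array(v) for k,v in json.load(open('c11.json')).items()}
im=cv2.imread('pics/w11.png')[:,:,::-1].copy()
h=cv2.cvtColor(im,cv2.COLOR_RGB2HSV); m=cv2.inRange(h,(90,12,20),(120,255,175)); m[:, :240]=0; m[:,380:]=0; m[115:]=0
cs,_=cv2.findContours(m,cv2.RETR_EXTERNAL,cv2.CHAIN_APPROX_NONE); ct=max(cs,key=cv2.contourArea); r=cv2.minAreaRect(ct); b=cv2.boxPoints(r)
print(cv2.contourArea(ct),r); P=cast(c,b,.006); print(P.round(4).tolist(),P.mean(0).round(4),np.linalg.norm(P[0]-P[1]),np.linalg.norm(P[1]-P[2]))
x=cv2.resize(im[20:120,230:400],None,fx=4,fy=4,interpolation=cv2.INTER_CUBIC); cv2.imwrite('pics/c12.png',x[:,:,::-1])
"
```

```text
4561.0 ((311.0, 77.0), (62.0, 80.0), 90.0)
[[0.5933, 0.0257, 0.006], [0.581, -0.0343, 0.006], [0.5368, -0.0263, 0.006], [0.5496, 0.0361, 0.006]] [5.652e-01 3.000e-04 6.000e-03] 0.061226534620581294 0.04486516342199568
```

View pics/c12.png

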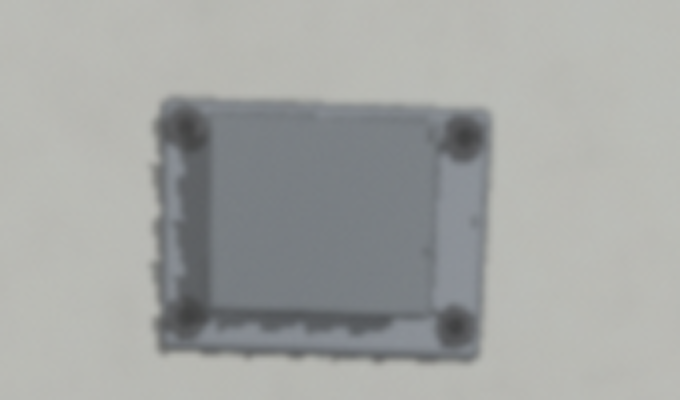

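```bash
python3 -c "
from h import *
import json
c={k:np.array(v) for k,v in json.load(open('c11.json')).items()}
f=lambda q:np.array(q)/4+[230,20]
P=cast(c,f([(210,113),(440,115),(435,315),(210,312)]),.024);print(P.round(4).tolist(),P.mean(0),np.linalg.norm(P[0]-P[1]),np.linalg.norm(P[1]-P[2]))
Q=cast(c,f([(165,98),(490,108),(480,358),(160,350)]),.006);print(Q.mean(0)); 
for a,b in((0,1),(3,2)): d=Q[b]-Q[a]; print(np.arctan2(d[0],-d[1]),np.linalg.norm(d))
o=np.array([.4716,.0165]);print(np.linalg.norm(P.mean(0)[:2]-o))
togo([.33,.25,.2],-.2)
"
```

```text
[[0.5861, 0.0167, 0.024], [0.5774, -0.024, 0.024], [0.5442, -0.0168, 0.024], [0.5531, 0.0243, 0.024]] [5.65199679e-01 7.74527449e-05 2.40000000e-02] 0.04159593347742157 0.03398518789905271
[5.65064044e-01 3.44871839e-04 6.00000000e-03]
-0.23027982000693797 0.06219144404076918
-0.22614274734075526 0.06379237905656787
0.09502946919767932
pos [0.4467 0.0206 0.1709] yaw [ 3.1411  0.0035 -0.2031] j [-0.08 -0.12  1.7  -0.    1.57  1.69] w 0.0945 t 19.35
shift mm [-160.6 -201.1  -28.6] turn [ 0.0005  0.0035 -0.0031]
```

Call:
drive_tool(
  series=[
    [0.094, [-0.059, -0.212, -0.02], [0, 0, -0.7]],
    [0.094, [-0.059, -0.212, -0.02], [0, 0, -0.7]],
    [0.094, [-0.059, -0.212, -0.02], [0, 0, -0.7]],
    [0.094, [-0.059, -0.212, -0.02], [0, 0, -0.7]],
    [0.094, [-0.059, -0.212, -0.02], [0, 0, -0.7]],
  ],
)

```text
time: 19.98
tool_pos: [0.4315, 0.2417, 0.1909]
ee_rot: [-3.141, 0.003, 0.5]
wrist_force: [-1.1, -0.4, 0.6]
width: 0.0939
finger_force: 0.0
```

Call:
drive_tool(
  series=[
    [0.094, [0, 0, 0], [0, 0, 0]],
    [0.094, [0, 0, 0], [0, 0, 0]],
    [0.094, [0, 0, 0], [0, 0, 0]],
  ],
)

```text
time: 20.35
tool_pos: [0.4329, 0.239, 0.1927]
ee_rot: [3.141, 0.0, 0.495]
wrist_force: [-0.4, 0.3, -0.4]
width: 0.0941
finger_force: 0.0
```

```bash
python3 -c "
from h import *
im,c=snap('wrist','w12')
import json
json.dump({k:np.asarray(v).tolist() for k,v in c.items()},open('c12.json','w'))
x=cv2.resize(im[110:330,180:460],None,fx=2.5,fy=2.5,interpolation=cv2.INTER_CUBIC); cv2.imwrite('pics/c13.png',x[:,:,::-1])
togo([.43,.24,.19],.5)
"
```

```text
pos [0.4329 0.2392 0.1928] yaw [3.1414e+00 1.0000e-04 4.9500e-01] j [ 0.39 -0.03  1.56 -0.    1.61  1.47] w 0.0939 t 20.4
shift mm [-2.1 -2.1  2.8] turn [ 0.0002  0.0001 -0.005 ]
```

View pics/c13.png

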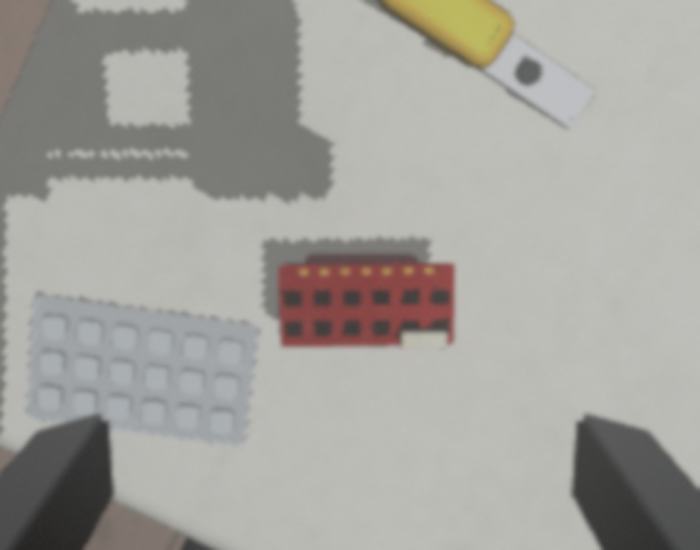

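```bash
python3 -c "
from h import *
import json
c={k:np.array(v) for k,v in json.load(open('c12.json')).items()}
P=cast(c,np.array([(281,265),(453,264),(454,346),(283,346)])/2.5+[180,110],.022);m=P.mean(0)
print(P.round(4).tolist(),m,np.linalg.norm(P[0]-P[1]),np.linalg.norm(P[1]-P[2]))
d=P[1]+P[2]-P[0]-P[3]; yaw=np.arctan2(d[0],-d[1]); print(yaw)
togo([m[0]+.004*np.cos(yaw),m[1]+.004*np.sin(yaw),.038],yaw)
"
```

```text
[[0.4307, 0.2621, 0.022], [0.4595, 0.2094, 0.022], [0.4339, 0.1941, 0.022], [0.4048, 0.2479, 0.022]] [0.43221006 0.22840727 0.022     ] 0.060057543882932406 0.029868398495260313
0.49785087435786074
pos [0.4329 0.2392 0.1928] yaw [3.1414e+00 1.0000e-04 4.9500e-01] j [ 0.39 -0.03  1.56 -0.    1.61  1.47] w 0.0939 t 20.4
shift mm [ -1.7   9.1 154.8] turn [ 0.0002  0.0001 -0.0028]
```

Descend in two stages with a pose check.

Call:
drive_tool(
  series=[
    [0.08, [-0.002, 0.009, 0.05], [0, 0, -0.003]],
    [0.08, [-0.002, 0.009, 0.09], [0, 0, -0.003]],
    [0.08, [-0.002, 0.009, 0.11], [0, 0, -0.003]],
    [0.08, [-0.002, 0.009, 0.11], [0, 0, -0.003]],
    [0.08, [-0.002, 0.009, 0.11], [0, 0, -0.003]],
  ],
)

```text
time: 21.02
tool_pos: [0.4361, 0.2313, 0.0841]
ee_rot: [3.141, -0.002, 0.499]
wrist_force: [1.2, 0.1, 0.1]
width: 0.0804
finger_force: 0.0
```

Call:
drive_tool(
  series=[
    [0.08, [0, 0, 0], [0, 0, 0]],
    [0.08, [0, 0, 0], [0, 0, 0]],
  ],
)

```text
time: 21.28
tool_pos: [0.4359, 0.2315, 0.084]
ee_rot: [3.141, -0.002, 0.5]
wrist_force: [0.4, 0.7, 0.8]
width: 0.0804
finger_force: 0.0
```

```bash
python3 -c "
from h import *
im,c=snap('wrist','w13')
togo([.4357,.2303,.038],.498)
for a,r,ct in blobs(im,'red',100): print(a,r)
print(proj(c,[[.4307,.2621,.022],[.4595,.2094,.022],[.4339,.1941,.022],[.4048,.2479,.022]]))
x=cv2.resize(im[150:400,170:470],None,fx=2,fy=2,interpolation=cv2.INTER_CUBIC); cv2.imwrite('pics/c14.png',x[:,:,::-1])
"
```

```text
pos [0.4357 0.2314 0.0837] yaw [ 3.1413e+00 -1.7000e-03  5.0010e-01] j [ 0.37  0.04  1.72 -0.    1.38  1.44] w 0.0801 t 21.325
shift mm [-0.6  1.  45.7] turn [ 0.0003 -0.0017  0.0021]
271.0 ((346.76348876953125, 276.1593933105469), (16.915103912353516, 38.29070281982422), 79.99201965332031)
580.5 ((294.4660949707031, 278.09503173828125), (60.675079345703125, 32.288291931152344), 19.653823852539062)
[[267.91992876 250.9544433 ]
 [368.68767636 250.94808166]
 [368.81558043 297.2788866 ]
 [269.57129874 296.90068437]]
```

View pics/c14.png

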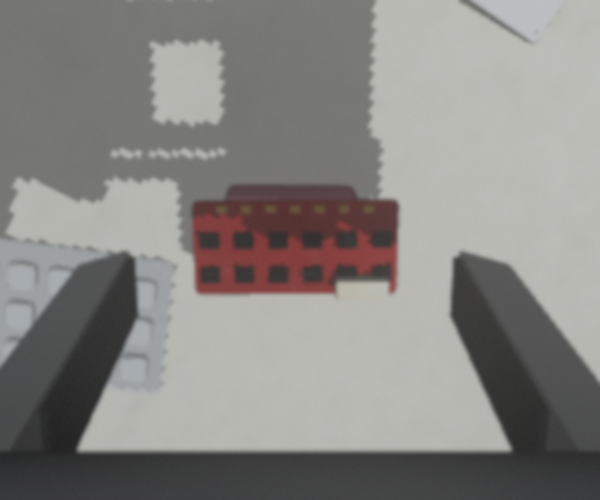

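Call:
drive_tool(
  series=[
    [0.08, [0, 0.001, 0.03], [0, 0, 0]],
    [0.08, [0, 0.001, 0.046], [0, 0, 0]],
    [0.08, [0, 0.001, 0.046], [0, 0, 0]],
    [0.08, [0, 0.001, 0.046], [0, 0, 0]],
  ],
)

```text
time: 21.82
tool_pos: [0.4362, 0.2306, 0.0376]
ee_rot: [3.141, -0.001, 0.5]
wrist_force: [0.3, 0.5, -0.0]
width: 0.08
finger_force: 0.0
```

Call:
drive_tool(
  series=[
    [0.05, [0, 0, 0], [0, 0, 0]],
    [0.05, [0, 0, 0], [0, 0, 0]],
    [0.05, [0, 0, 0], [0, 0, 0]],
    [0.05, [0, 0, 0], [0, 0, 0]],
  ],
)

```text
time: 22.32
tool_pos: [0.4361, 0.2305, 0.0375]
ee_rot: [3.141, -0.001, 0.5]
wrist_force: [-0.0, 0.2, 2.2]
width: 0.0609
finger_force: 30.0
```

Call:
drive_tool(
  series=[
    [0.05, [0, 0, -0.04], [0, 0, 0]],
    [0.05, [0, 0, -0.1], [0, 0, 0]],
    [0.05, [0, 0, -0.12], [0, 0, 0]],
    [0.05, [0, 0, -0.12], [0, 0, 0]],
    [0.05, [0, 0, -0.12], [0, 0, 0]],
  ],
)

```text
time: 22.95
tool_pos: [0.4347, 0.23, 0.155]
ee_rot: [-3.141, 0.003, 0.5]
wrist_force: [-0.1, -0.0, -0.1]
width: 0.0605
finger_force: 30.0
```

```bash
python3 -c "
from h import *
c=imaging.get_calibration('top')
print(cast(c,[[300,172],[430,168],[560,148]],0).round(3).tolist()); 
for z in (.1,.15,.2,.25): print(z,cast(c,[[298,152],[430,148],[566,138]],z).round(3).tolist())
im,c=snap('wrist','w14'); o=robot.get_obs(); 
print(R.from_euler('xyz',o['ee_rot']).inv().apply(c['position']-o['tool_pos']))
for a,r,ct in blobs(im,'red',100): print(a,r)
m=mask(im,'red'); k=np.argwhere(m[200:420,230:400]); hu=cv2.convexHull(k[:,::-1].astype(np.int32)+[230,200]); r=cv2.minAreaRect(hu); print(r)
print(cast(c,[r[0]],o['tool_pos'][2]-.0155), o['tool_pos'],o['ee_rot'],o['width'])
x=np.hstack([cv2.imread('pics/s1.png')[50:320,300:640],cv2.resize(im[150:400,170:470],(324,270))[:,:,::-1]]); cv2.imwrite('pics/c15.png',x)
"
```

```text
[[0.672, 0.043, 0.0], [0.676, -0.22, 0.0], [0.711, -0.481, 0.0]]
0.1 [[0.685, 0.042, 0.1], [0.687, -0.199, 0.1], [0.7, -0.444, 0.1]]
0.15 [[0.67, 0.039, 0.15], [0.673, -0.188, 0.15], [0.685, -0.419, 0.15]]
0.2 [[0.655, 0.037, 0.2], [0.658, -0.177, 0.2], [0.669, -0.394, 0.2]]
0.25 [[0.641, 0.034, 0.25], [0.643, -0.166, 0.25], [0.654, -0.369, 0.25]]
[ 0.07538306 -0.00050864 -0.15491212]
984.5 ((296.9999694824219, 319.4999694824219), (24.999996185302734, 83.99998474121094), 90.0)
((316.0, 309.9999694824219), (121.99998474121094, 43.99999237060547), -0.0)
[[0.42886114 0.22754057 0.13914998]] [0.43453663 0.22990572 0.15464998] [-3.14120723  0.00399244  0.50002231] 0.06052631095029315
```

View pics/c15.png

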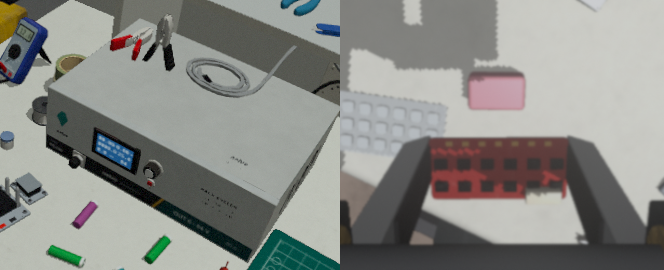

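Call:
drive_tool(
  series=[
    [0.05, [0.0075, 0.2668, 0], [0, 0, 0.728]],
    [0.05, [0.0075, 0.2668, 0], [0, 0, 0.728]],
    [0.05, [0.0075, 0.2668, 0], [0, 0, 0.728]],
    [0.05, [0.0075, 0.2668, 0], [0, 0, 0.728]],
    [0.05, [0.0075, 0.2668, 0], [0, 0, 0.728]],
  ],
)

```text
time: 23.62
tool_pos: [0.5703, -0.0034, 0.1541]
ee_rot: [3.14, 0.004, -0.232]
wrist_force: [0.4, -0.0, -0.8]
width: 0.0607
finger_force: 30.0
```

Call:
drive_tool(
  series=[
    [0.05, [0, 0, 0], [0, 0, 0]],
    [0.05, [0, 0, 0], [0, 0, 0]],
    [0.05, [0, 0, 0], [0, 0, 0]],
  ],
)

```text
time: 24.0
tool_pos: [0.5695, 0.0014, 0.1569]
ee_rot: [-3.141, 0.0, -0.225]
wrist_force: [-0.1, 0.3, -0.7]
width: 0.0605
finger_force: 30.0
```

```bash
python3 -c "
from h import *
togo([.5689,-.0007,.042],-.228)
"
```

```text
pos [0.5695 0.0014 0.1569] yaw [-3.1414e+00  3.0000e-04 -2.2540e-01] j [-0.1   0.16  1.44  0.    1.55  1.7 ] w 0.0605 t 24.0
shift mm [-1.000e-01  2.300e+00  1.149e+02] turn [-0.0002  0.0003  0.0026]
```

Call:
drive_tool(
  series=[
    [0.05, [0, 0.002, 0.05], [0, 0, 0]],
    [0.05, [0, 0.002, 0.09], [0, 0, 0]],
    [0.05, [0, 0.002, 0.105], [0, 0, 0]],
    [0.05, [0, 0.002, 0.114], [0, 0, 0]],
    [0.05, [0, 0.002, 0.114], [0, 0, 0]],
  ],
)

```text
time: 24.62
tool_pos: [0.5703, -0.0019, 0.0438]
ee_rot: [-3.141, -0.001, -0.228]
wrist_force: [-0.3, 0.7, 0.1]
width: 0.0606
finger_force: 30.0
```

Call:
drive_tool(
  series=[
    [0.05, [0, 0, 0], [0, 0, 0]],
    [0.05, [0, 0, 0.001], [0, 0, 0]],
    [0.05, [0, 0, 0.001], [0, 0, 0]],
  ],
)

```text
time: 25.0
tool_pos: [0.5701, -0.0022, 0.0424]
ee_rot: [-3.142, -0.001, -0.228]
wrist_force: [0.2, -0.1, -1.2]
width: 0.0603
finger_force: 30.0
```

Call:
drive_tool(
  series=[
    [0.05, [0, 0, 0.001], [0, 0, 0]],
    [0.085, [0, 0, 0.001], [0, 0, 0]],
    [0.085, [0, 0, 0.001], [0, 0, 0]],
    [0.085, [0, 0, -0.04], [0, 0, 0]],
    [0.085, [0, 0, -0.1], [0, 0, 0]],
  ],
)

```text
time: 25.62
tool_pos: [0.5679, -0.002, 0.1401]
ee_rot: [3.141, 0.006, -0.228]
wrist_force: [0.3, -0.5, 0.9]
width: 0.085
finger_force: 0.0
```

Call:
drive_tool(
  series=[
    [0.094, [0, 0, -0.03], [0, 0, 0]],
    [0.094, [0, 0, -0.03], [0, 0, 0]],
    [0.094, [0, 0, -0.03], [0, 0, 0]],
  ],
)

```text
time: 26.0
tool_pos: [0.5688, -0.0021, 0.1697]
ee_rot: [3.141, 0.003, -0.228]
wrist_force: [-0.1, -0.1, -0.9]
width: 0.094
finger_force: 0.0
```

```bash
python3 -c "
from h import *
im,c=snap('wrist','w15'); o=robot.get_obs()
a=max(blobs(im,'red',200),key=lambda t:t[0]); m=mask(im,'red')[150:330,230:410]; k=np.argwhere(m)[:,::-1].astype(np.int32)+[230,150]
r=cv2.minAreaRect(cv2.convexHull(k)); b=cv2.boxPoints(r); P=cast(c,b,.026); print(r,P.round(4).tolist(),P.mean(0))
togo([.533,.261,.19],1.5)
x=cv2.resize(im[60:360,180:460],None,fx=2,fy=2,interpolation=cv2.INTER_CUBIC); cv2.imwrite('pics/c16.png',x[:,:,::-1])
"
```

```text
Traceback (most recent call last):
ValueError: max() iterable argument is empty
```

I've now viewed 15 pictures, one over the limit of 14. I won't view any more and will check the rest numerically.

```bash
python3 -c "
from h import *
im,c=snap('wrist','w16')
h=cv2.cvtColor(im,cv2.COLOR_RGB2HSV)
q=proj(c,[[.565,0,.022],[.57,.02,.022]]); print(q)
m=(cv2.inRange(h,(0,90,30),(12,255,255))|cv2.inRange(h,(170,90,30),(180,255,255)))
cs,_=cv2.findContours(cv2.morphologyEx(m,cv2.MORPH_CLOSE,np.ones((9,9))),cv2.RETR_EXTERNAL,cv2.CHAIN_APPROX_NONE)
for t in cs:
    if cv2.contourArea(t)>800:
        r=cv2.minAreaRect(t); P=cast(c,cv2.boxPoints(r),.026); print(r,P.round(4).tolist(),P.mean(0).round(4))
togo([.533,.261,.19],1.5)
"
```

```text
[[314.49553166 236.38800742]
 [289.38972614 235.97389089]]
((316.5, 236.0), (34.0, 73.0), 90.0) [[0.5863, 0.0234, 0.026], [0.5731, -0.0335, 0.026], [0.5452, -0.0278, 0.026], [0.5587, 0.0305, 0.026]] [ 0.5658 -0.0019  0.026 ]
pos [ 0.5683 -0.002   0.1689] yaw [ 3.1409  0.005  -0.228 ] j [-0.1   0.15  1.42 -0.    1.57  1.7 ] w 0.0941 t 26.1
shift mm [ -94.  -248.2  -20.8] turn [-0.0038  0.0043 -1.728 ]
```

Call:
drive_tool(
  series=[
    [0.094, [-0.094, -0.248, -0.021], [0, 0, -0.9]],
    [0.094, [-0.094, -0.248, -0.021], [0, 0, -0.9]],
    [0.094, [-0.094, -0.248, -0.021], [0, 0, -0.9]],
    [0.094, [-0.094, -0.248, -0.021], [0, 0, -0.9]],
    [0.094, [-0.094, -0.248, -0.021], [0, 0, -0.9]],
  ],
)

```text
time: 26.72
tool_pos: [0.5324, 0.2642, 0.1907]
ee_rot: [-3.14, 0.003, 0.682]
wrist_force: [0.1, -0.2, 0.2]
width: 0.0943
finger_force: 0.0
```

Call:
drive_tool(
  series=[
    [0.094, [0, 0, 0], [0, 0, -0.83]],
    [0.094, [0, 0, 0], [0, 0, -0.83]],
    [0.094, [0, 0, 0], [0, 0, -0.83]],
    [0.094, [0, 0, 0], [0, 0, -0.83]],
    [0.094, [0, 0, 0], [0, 0, -0.83]],
  ],
)

```text
time: 27.35
tool_pos: [0.5333, 0.2604, 0.1903]
ee_rot: [-3.138, 0.002, 1.505]
wrist_force: [0.1, -1.2, 0.2]
width: 0.0937
finger_force: 0.0
```

Call:
drive_tool(
  series=[
    [0.094, [0, 0, 0], [0, 0, 0]],
    [0.094, [0, 0, 0], [0, 0, 0]],
  ],
)

```text
time: 27.6
tool_pos: [0.5338, 0.2605, 0.1916]
ee_rot: [-3.14, 0.001, 1.501]
wrist_force: [0.6, 0.4, 0.1]
width: 0.0943
finger_force: 0.0
```

```bash
cat >> h.py <<'E'
def bar(im,c,z=.034):
    for a,r,ct in blobs(im,"yellow",200):
        uv=np.array(r[0])
        b=cv2.boxPoints(r); P=cast(c,b,z)[:,:2]; s=[np.linalg.norm(P[0]-P[1]),np.linalg.norm(P[1]-P[2])]
        d=(P[1]-P[0]) if s[0]>s[1] else (P[2]-P[1])   # long axis; tool x should lie along it
        yaw=np.arctan2(d[1],d[0])
        print("yellow",uv.round(),"sides",np.round(s,4),"centre",P.mean(0).round(4),"axis",round(float(yaw),4),round(float(yaw-np.sign(yaw)*np.pi),4))
E
sed -i 's/"yellow":((22,130,90)/"yellow":((20,90,50)/' h.py
python3 -c "
from h import *
im,c=snap('wrist','w17')
bar(im,c)
togo([.533,.261,.19],1.5)
"
```

```text
yellow [560. 468.] sides [0.1582 0.0282] centre [ 0.7617 -0.0044] axis -0.0646 3.077
yellow [567. 409.] sides [0.0622 0.0142] centre [0.7622 0.0654] axis 1.6015 -1.5401
yellow [ 76. 397.] sides [0.0928 0.028 ] centre [0.2906 0.1113] axis 1.1326 -2.009
yellow [315. 235.] sides [0.0167 0.0421] centre [0.5309 0.2562] axis -1.6345 1.5071
pos [0.5339 0.2606 0.1919] yaw [-3.1402e+00  7.0000e-04  1.5011e+00] j [ 0.36  0.2   1.32 -0.    1.62  0.43] w 0.094 t 27.65
shift mm [ 0.3 -0.9  2. ] turn [-0.0014  0.0007  0.0011]
```

Call:
drive_tool(
  series=[
    [0.07, [-0.0046, -0.0027, 0.05], [0, 0, -0.006]],
    [0.07, [-0.0046, -0.0027, 0.08], [0, 0, -0.006]],
    [0.07, [-0.0046, -0.0027, 0.09], [0, 0, -0.006]],
    [0.07, [-0.0046, -0.0027, 0.09], [0, 0, -0.006]],
    [0.07, [-0.0046, -0.0027, 0.09], [0, 0, -0.006]],
  ],
)

```text
time: 28.28
tool_pos: [0.5323, 0.2567, 0.1048]
ee_rot: [3.138, -0.001, 1.508]
wrist_force: [0.3, -0.3, 0.3]
width: 0.0699
finger_force: 0.0
```

```bash
python3 -c "
from h import *
im,c=snap('wrist','w18')
im[:,:230]=0; im[:,400:]=0
bar(im,c)
togo([.5309,.2562,.037],1.507)
"
```

```text
yellow [316. 263.] sides [0.0171 0.0422] centre [0.5312 0.2567] axis -1.6241 1.5175
pos [0.5324 0.2567 0.1049] yaw [ 3.1382e+00 -1.4000e-03  1.5079e+00] j [ 0.35  0.23  1.46 -0.    1.45  0.42] w 0.0704 t 28.325
shift mm [-0.7 -1.7 67.9] turn [ 0.0034 -0.0014  0.0009]
```

Call:
drive_tool(
  series=[
    [0.07, [-0.0005, -0.0015, 0.04], [0.003, 0, 0]],
    [0.07, [-0.0005, -0.0015, 0.06], [0.003, 0, 0]],
    [0.07, [-0.0005, -0.0015, 0.068], [0.003, 0, 0]],
    [0.07, [-0.0005, -0.0015, 0.068], [0.003, 0, 0]],
    [0.07, [-0.0005, -0.0015, 0.068], [0.003, 0, 0]],
  ],
)

```text
time: 28.95
tool_pos: [0.5308, 0.2563, 0.0365]
ee_rot: [-3.141, -0.001, 1.508]
wrist_force: [-0.1, 0.4, 0.2]
width: 0.0702
finger_force: 0.0
```

Call:
drive_tool(
  series=[
    [0.01, [0, 0, 0], [0, 0, 0]],
    [0.01, [0, 0, 0], [0, 0, 0]],
    [0.01, [0, 0, 0], [0, 0, 0]],
    [0.01, [0, 0, 0], [0, 0, 0]],
    [0.01, [0, 0, 0], [0, 0, 0]],
  ],
)

```text
time: 29.58
tool_pos: [0.5297, 0.2559, 0.0348]
ee_rot: [-3.139, 0.0, 1.508]
wrist_force: [0.4, 0.7, -0.7]
width: 0.0233
finger_force: 0.2
```

Call:
drive_tool(
  series=[
    [0.01, [0, 0, 0], [0, 0, 0]],
    [0.01, [0, 0, 0], [0, 0, 0]],
    [0.01, [0, 0, 0], [0, 0, 0]],
  ],
)

```text
time: 29.95
tool_pos: [0.5299, 0.2559, 0.0349]
ee_rot: [-3.139, 0.0, 1.508]
wrist_force: [1.1, -0.1, -0.2]
width: 0.0197
finger_force: 30.0
```

Call:
drive_tool(
  series=[
    [0.01, [0, 0, -0.04], [0, 0, 0]],
    [0.01, [0, 0, -0.1], [0, 0, 0]],
    [0.01, [0, 0, -0.14], [0, 0, 0]],
    [0.01, [0, 0, -0.14], [0, 0, 0]],
  ],
)

```text
time: 30.45
tool_pos: [0.5318, 0.2566, 0.179]
ee_rot: [3.137, -0.003, 1.508]
wrist_force: [0.3, 0.8, -3.0]
width: 0.0198
finger_force: 30.0
```

Call:
drive_tool(
  series=[
    [0.01, [-0.243, -0.044, 0], [0, 0, 0.88]],
    [0.01, [-0.243, -0.044, 0], [0, 0, 0.88]],
    [0.01, [-0.243, -0.044, 0], [0, 0, 0.88]],
    [0.01, [-0.243, -0.044, 0], [0, 0, 0.88]],
    [0.01, [-0.243, -0.044, 0], [0, 0, 0.88]],
  ],
)

```text
time: 31.08
tool_pos: [0.4683, 0.0126, 0.1717]
ee_rot: [-3.137, 0.008, 0.617]
wrist_force: [-0.5, 0.6, -1.1]
width: 0.0196
finger_force: 30.0
```

Call:
drive_tool(
  series=[
    [0.01, [0, 0, 0], [0, 0, 0.83]],
    [0.01, [0, 0, 0], [0, 0, 0.83]],
    [0.01, [0, 0, 0], [0, 0, 0.83]],
    [0.01, [0, 0, 0], [0, 0, 0.83]],
    [0.01, [0, 0, 0], [0, 0, 0.83]],
  ],
)

```text
time: 31.7
tool_pos: [0.4691, 0.0163, 0.1715]
ee_rot: [3.14, 0.009, -0.205]
wrist_force: [-0.5, -0.8, -2.3]
width: 0.0197
finger_force: 30.0
```

Call:
drive_tool(
  series=[
    [0.01, [0, 0, 0], [0, 0, 0]],
    [0.01, [0, 0, 0], [0, 0, 0]],
    [0.01, [0, 0, 0], [0, 0, 0]],
  ],
)

```text
time: 32.08
tool_pos: [0.4706, 0.0162, 0.1743]
ee_rot: [3.141, 0.004, -0.201]
wrist_force: [-0.1, 0.7, -2.5]
width: 0.0201
finger_force: 30.0
```

```bash
python3 -c "
from h import *
im,c=snap('wrist','w19'); o=robot.get_obs(); print(o['finger_force'],o['wrist_force'])
redmarks(im,c)
x=im.copy(); x[:,:230]=0; x[:,400:]=0
bar(x,c,o['tool_pos'][2]-.001)
togo([.4716,.0165,.11],-.2032)
"
```

```text
29.999521672725677 [-0.8685655   0.14188368 -1.55865949]
red 50.0 [360.7 225.2] [ 0.4636 -0.0222  0.006 ]
red 128.5 [306.1 110.7] [0.5656 0.0049 0.006 ]
red 438.5 [336.1 103. ] [ 0.5666 -0.0199  0.006 ]
red 50.5 [313.7  94.5] [ 0.5764 -0.0036  0.006 ]
yellow [314. 468.] sides [0.0848 0.0145] centre [0.3863 0.034 ] axis -1.7729 1.3687
yellow [316. 307.] sides [0.0185 0.0466] centre [0.4721 0.0155] axis 2.9556 -0.186
pos [0.4707 0.0161 0.1746] yaw [ 3.141   0.0036 -0.2015] j [-0.09 -0.07  1.64 -0.    1.58  1.69] w 0.0194 t 32.125
shift mm [ 1.  -0.6 64.6] turn [0.0006 0.0036 0.0017]
```

Call:
drive_tool(
  series=[
    [0.01, [0.001, -0.0005, 0.04], [0, 0.003, 0.002]],
    [0.01, [0.001, -0.0005, 0.07], [0, 0.003, 0.002]],
    [0.01, [0.001, -0.0005, 0.07], [0, 0.003, 0.002]],
    [0.01, [0.001, -0.0005, 0.07], [0, 0.003, 0.002]],
    [0.01, [0.001, -0.0005, 0.07], [0, 0.003, 0.002]],
  ],
)

```text
time: 32.75
tool_pos: [0.4731, 0.0163, 0.107]
ee_rot: [3.141, -0.004, -0.204]
wrist_force: [0.4, -0.3, -0.9]
width: 0.0199
finger_force: 30.0
```

Call:
drive_tool(
  series=[
    [0.01, [0, 0, 0], [0, 0, 0]],
    [0.01, [0, 0, 0], [0, 0, 0]],
  ],
)

```text
time: 33.0
tool_pos: [0.4721, 0.0164, 0.1056]
ee_rot: [3.141, -0.001, -0.204]
wrist_force: [0.1, 0.8, -2.2]
width: 0.0198
finger_force: 30.0
```

```bash
python3 -c "
from h import *
togo([.4716,.0165,.076],-.2032)
"
```

```text
pos [0.4721 0.0164 0.1056] yaw [ 3.1412e+00 -1.3000e-03 -2.0400e-01] j [-0.09 -0.03  1.74 -0.    1.43  1.69] w 0.0198 t 33.0
shift mm [-0.6 -0.  29.6] turn [ 0.0004 -0.0013 -0.0008]
```

Call:
drive_tool(
  series=[
    [0.01, [-0.0005, 0, 0.012], [0, 0, 0]],
    [0.01, [-0.0005, 0, 0.02], [0, 0, 0]],
    [0.01, [-0.0005, 0, 0.026], [0, 0, 0]],
    [0.01, [-0.0005, 0, 0.029], [0, 0, 0]],
    [0.01, [-0.0005, 0, 0.029], [0, 0, 0]],
  ],
)

```text
time: 33.62
tool_pos: [0.4711, 0.0165, 0.0757]
ee_rot: [3.141, 0.001, -0.204]
wrist_force: [-0.8, -0.2, -2.6]
width: 0.0197
finger_force: 30.0
```

Call:
drive_tool(
  series=[
    [0.01, [0, 0, 0.0005], [0, 0, 0]],
    [0.01, [0, 0, 0.001], [0, 0, 0]],
    [0.01, [0, 0, 0.001], [0, 0, 0]],
  ],
)

```text
time: 34.0
tool_pos: [0.4714, 0.0165, 0.0752]
ee_rot: [3.141, -0.0, -0.204]
wrist_force: [-0.1, 0.4, -2.6]
width: 0.0199
finger_force: 30.0
```

Call:
drive_tool(
  series=[
    [0.01, [0, 0, 0.0005], [0, 0, 0]],
    [0.01, [0, 0, 0.001], [0, 0, 0]],
    [0.01, [0, 0, 0.001], [0, 0, 0]],
  ],
)

```text
time: 34.38
tool_pos: [0.4715, 0.0165, 0.0747]
ee_rot: [3.141, -0.001, -0.204]
wrist_force: [-1.6, -0.2, 2.9]
width: 0.0199
finger_force: 30.0
```

Call:
drive_tool(
  series=[
    [0.05, [0, 0, 0], [0, 0, 0]],
    [0.05, [0, 0, 0], [0, 0, 0]],
    [0.05, [0, 0, 0], [0, 0, 0]],
    [0.05, [0, 0, -0.03], [0, 0, 0]],
    [0.05, [0, 0, -0.09], [0, 0, 0]],
  ],
)

```text
time: 35.0
tool_pos: [0.4692, 0.0167, 0.1618]
ee_rot: [3.14, 0.007, -0.204]
wrist_force: [0.6, 0.5, 0.2]
width: 0.05
finger_force: 0.0
```

Call:
drive_tool(
  series=[
    [0.05, [-0.03, 0, -0.05], [0, 0, 0]],
    [0.05, [-0.03, 0, -0.05], [0, 0, 0]],
    [0.05, [-0.03, 0, -0.05], [0, 0, 0]],
    [0.05, [-0.03, 0, -0.05], [0, 0, 0]],
  ],
)

```text
time: 35.5
tool_pos: [0.4412, 0.0226, 0.2118]
ee_rot: [3.141, 0.004, -0.204]
wrist_force: [-1.2, -0.3, 0.4]
width: 0.0501
finger_force: 0.0
```

```bash
python3 -c "
from h import *
im,c=snap('wrist','w20'); o=robot.get_obs()
h=im.copy(); h[:,:230]=0; h[:,400:]=0; h[330:]=0
bar(h,c,.074)
th=-.2032; Rm=np.array([[np.cos(th),-np.sin(th)],[np.sin(th),np.cos(th)]])
J=lambda p:((p[:,:2]-[.4716,.0165])@Rm).round(4).tolist()
for n in ('teal','purple','red'):
  for a,r,ct in blobs(h,n,50): print(n,a,np.round(r[0]),J(cast(c,cv2.boxPoints(r),.031)) if n!='red' else cast(c,[r[0]],.024).round(4))
hs=cv2.cvtColor(im,cv2.COLOR_RGB2HSV)
# bar outline ends: expected corners at z=.05
E=np.array([[x,y] for x in(-.06,.06) for y in(-.008,.008)])@Rm.T+[.4716,.0165]; q=proj(c,np.c_[E,np.full(4,.05)]); print(q.round(1))
g=cv2.cvtColor(im,cv2.COLOR_RGB2GRAY); 
for x in (-.05,-.035,.035,.05):
  ys=np.arange(-.02,.0201,.001); P=np.c_[np.full(len(ys),x),ys]@Rm.T+[.4716,.0165]; uv=proj(c,np.c_[P,np.full(len(ys),.05)]).round().astype(int); print(x,g[uv[:,1],uv[:,0]].tolist())
togo([.45,.02,.21],-.2)
"
```

```text
yellow [316. 197.] sides [0.019 0.042] centre [0.4704 0.0161] axis 2.9466 -0.195
teal 447.0 [341. 216.] [[-0.0155, -0.011], [-0.0155, -0.0342], [-0.0329, -0.0346], [-0.0329, -0.0111]]
teal 278.0 [295. 216.] [[-0.0156, 0.0266], [-0.0141, 0.0124], [-0.0329, 0.0105], [-0.0345, 0.025]]
teal 539.5 [340. 160.] [[0.0332, -0.0097], [0.0332, -0.0329], [0.0154, -0.0334], [0.0154, -0.0099]]
teal 397.5 [294. 160.] [[0.0332, 0.0272], [0.0332, 0.0092], [0.0154, 0.0093], [0.0154, 0.0276]]
purple 216.5 [338. 189.] [[0.0067, -0.0134], [0.0067, -0.0266], [-0.0074, -0.0269], [-0.0074, -0.0136]]
purple 142.5 [286. 188.] [[0.0068, 0.0313], [0.0068, 0.0217], [-0.0065, 0.0219], [-0.0065, 0.0317]]
red 338.5 [308.  66.] [[0.5715 0.002  0.024 ]]
red 420.5 [336.  68.] [[ 0.5651 -0.0197  0.024 ]]
[[324.9 260.1]
 [306.7 260.1]
 [325.7 116.1]
 [305.5 116.1]]
-0.05 [191, 171, 106, 101, 100, 97, 92, 89, 95, 174, 190, 190, 189, 190, 191, 195, 197, 198, 198, 198, 198, 197, 198, 197, 197, 196, 190, 176, 169, 184, 168, 141, 108, 96, 97, 99, 95, 93, 104, 135, 163]
-0.035 [125, 95, 71, 63, 62, 63, 61, 62, 61, 61, 80, 126, 171, 192, 196, 195, 174, 152, 133, 118, 110, 116, 144, 165, 184, 194, 189, 165, 73, 58, 57, 56, 57, 57, 56, 57, 57, 59, 58, 65, 87]
0.035 [103, 75, 64, 61, 60, 60, 61, 62, 61, 61, 64, 86, 134, 193, 190, 170, 130, 96, 95, 95, 95, 94, 96, 106, 132, 185, 184, 156, 106, 67, 59, 58, 59, 59, 60, 61, 61, 61, 65, 76, 87]
0.05 [145, 106, 93, 90, 85, 79, 76, 73, 72, 71, 75, 99, 142, 194, 197, 196, 197, 197, 196, 197, 197, 197, 196, 197, 197, 195, 187, 162, 118, 72, 69, 70, 74, 85, 87, 86, 83, 77, 80, 89, 95]
pos [0.4413 0.0226 0.2118] yaw [ 3.1405  0.0039 -0.2041] j [-0.08 -0.15  1.64 -0.    1.66  1.7 ] w 0.0499 t 35.55
shift mm [9.1 0.8 1.8] turn [ 0.001   0.0039 -0.0041]
```

```bash
python3 -c "
from h import *
print(robot.close_job())"
```

```text
the job is handed in; nothing more can be done
None
```

The job is handed in at about 36 s: by camera measurement the three cells are in their grooves with plus ends at the red marks, the board is within about 2 mm of the pad's centre, and the bar lies across the cells between the pins. I don't have the judge's result, and I viewed 15 pictures instead of the 14 allowed.

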